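# Pack the last coupling and close the box

### The job

Stand the last plain coupling upright in the empty half of the packing box, next to the two already packed; the stepped adapter beside it does not belong and stays where it is. Then take the cover off its sloping rest, slip one long edge under the steel lip of the box and lower the other, and swing the clamp over and press it right down, so that the cover is flush on its seat and stays so. Let go of everything, and leave the other fittings undisturbed.

Things in the scene. Friction and masses are not known exactly. Their poses are not given: they have to be found in the camera images.
- box: Grey open packing box, fixed, 170 (x) x 222 (y) mm outside; side and far walls 86 mm high, near (-x) wall 102 mm. Origin: centre of its underside; x runs from the near wall (steel lip) to the far wall (clamp), z up. Inner floor at z=5 mm. Two fixed couplings (56 mm across, 60 mm high) stand packed in its -y half, at x=-20 and 38, y=-61 mm.
- box_seat (a point): Centre of the cover's seat, at (0, 0, 76) mm in the box frame, same axes. The seat is a ledge inside the walls: the recess above it is x -77 to 77, y -103 to 103 mm; the mouth inside the ledge is x -50 to 67, y -93 to 93 mm. The side and far walls stand 10 mm above the seat, so the cover drops in between them.
- box_lip (a point): Middle of the lip's free edge, at (-63, 0, 96) mm in the box frame. The steel lip covers the near ledge from x=-77 to -63 mm; its underside is 20 mm above the seat, its top 25 mm. The 150 mm cover cannot be dropped in level: its near edge goes under the lip first, far edge raised 15 to 20 degrees, until it meets the near wall; then the far edge is lowered inside the far wall.
- box_buffers (a point): Middle between two sprung rubber buffers (10 mm across) on the far ledge, at (71, 0, 83) mm in the box frame; they are at y=-70 and 70 mm and stand 7 mm above the seat. Pushing both flush takes about 7 N: the cover's far edge stays some 6 mm proud until the clamp holds it down.
- box_bay (a point): Centre of the empty half of the box's inner floor, where the last coupling should stand (in the box frame 8, 30, 5 mm). The free space there is 117 mm (x) by about 125 mm (y) at the mouth.
- coupling_center (a point): Loose plain coupling: a light grey straight tube, 56 mm across, 60 mm high, wall 4.5 mm, 0.1 kg, standing upright on a 4 mm carton pad. This point is its centre, half-way up; z along its axis.
- adapter_center (a point): Stepped adapter, same grey, on the same pad about 110 mm from the coupling: 56 mm across up to 40 mm, then a 42 mm neck, 88 mm high in all. This point is on its axis half-way up. Bystander: leave it.
- cover_grip (a point): Loose grey cover: plate 150 (x) x 200 (y) x 6 mm, about 0.3 kg, with an upright black bar handle in its middle, 14 mm thick (x), 90 mm long (y), 36 mm high. This point is the handle's centre, 18 mm above the plate's top face, 24 mm above its underside; axes: x across the handle, y along it, z out of the top face. It is the same turned half round.
- rest: Fixed wooden rest, foot 160 x 170 mm, origin under its centre; x points uphill. It slopes 28 degrees, its middle 100 mm up, a small ledge at the low edge. At the start the cover lies on it, low long edge towards the robot, top face looking up and back at the robot, so the handle leans 28 degrees towards the robot.
- clamp (a joint): Angle of the hold-down clamp's arm in rad: 0 lies level over the cover and holds it flush, 1.57 stands upright, more leans outward, away from the box (range -0.05 to 2.1). The hinge is stiff: the arm stays where it is left. About 7 N at the grip moves it, about 11 N presses the cover's far edge down on the buffers, then it comes to a firm stop.
- clamp_hinge (a point): The clamp's hinge axis (along box y), in the box frame at 100, 0, 100 mm, outside the far wall. Turning towards 0 carries the arm up and over, towards -x of the box, onto the cover.
- clamp_tip (a point): Middle of the black grip on the clamp arm, 65 mm from the hinge on the arm's centre line. The steel arm is 10 mm thick, 20 mm wide, ends 78 mm from the hinge; its rubber foot, 40 mm from the hinge, presses the cover.
- elbow_center (a point): Grey conduit body, 55 x 180 x 59 mm, lying loose beyond the box; point at its middle, 30 mm up. Bystander.
There are look-alikes about, which are no part of the job. What is shaped like the part that bears coupling_center but blue is not meant.

How it is judged:
By the outcome, as a careful person would: the job done as asked, in the order asked, and still so for the second after the job is handed in, with the robot touching nothing.
It also fails if it takes over 72 s, if anything falls off the work surface, if the arm or the gripper's body presses on something with over 40 N, if the wrist force passes 120 N, or if a joint passes its speed limit or range.

### The arm

A 6-joint arm with a two-finger parallel gripper is mounted at the origin on the work surface. World frame = base frame: x ahead of the robot, y to its left, z up, the work surface at z = 0. Lengths are in m, angles in rad, forces in N, time in s.
With the tool pointing down it reaches from about 0.275 to 0.725 m from the base axis. Payload 5.6 kg.
Tool frame: the origin (TCP) lies between the finger pads; the fingertips stand 19 mm ahead of it and the grasp point (between the pads) is the TCP; z points along the fingers, y is the direction in which the jaws open and shut (so a half turn about z gives the same grasp; the last joint's range is limited). The gripper opens to 85 mm and grips with 20 to 120 N. Pads are 22 mm wide; open, the fingers measure 114 mm over their backs; the gripper's body (76 mm by 85 mm) begins 54 mm behind the grasp point. The pads swing forward as they close: fully open they stand 13 mm farther back than shut.
Start: joints at [-0.963, 0.255, 0.108, 0, -1.424, -0.285], TCP at [0.174, -0.522, 0.25] pointing down, gripper open.
Joint ranges: [-2.95, 2.95], [-1.21, 1.97], [-1.09, 1.5], [-2.87, 1.71], [-2.94, -0.07], [-3.05, 3.05]. Speed limits (rad/s): [2.57, 2.57, 3.14, 3.14, 3.14, 3.14].

### API

Orientations are given as a rotation vector (axis times angle).
In Python, from bench import env, camera, calibration gives the robot as it stands. The module is installed in compiled form; this text tells all that it offers.
- The arm moves only by the tool move_arm, never from a script. Its argument "motion" is text: rows parted by semicolons, each of 5 numbers parted by spaces: the opening, from 0 (shut) to 1 (fully open), then the shift along the tool's x, y, z each as a share of 0.025 m, from -1 to 1, then the turn about the tool's z as a share of 4 degrees, from -1 to 1. A call has 1 to 12 rows; each row shifts and turns the commanded pose from where the row before left it, along the tool's axes as they then stand; what a row does not reach is not made up. A row lasts 1/12 s, in which the tool goes at most 41.7 mm and 7.16 degrees, less where a joint would pass 70% of its speed; a pose out of reach is approached as far as the arm can. A call with a number of a shift or a turn outside -1 to 1 is refused whole. A call with a gripper value outside its range is refused whole. The fingers move at their own pace and stop on an object; "squeeze" is the grip in N (left out, the last holds). Time passes only in rows, so rows that do not move let the fingers close. It gives the time, the measured TCP pose, the force and the opening at its end, in the units of the state.
- env.sense(): the state, without advancing time (a new reading comes with each control period).
- camera(name): name is "scene" or "top" or "wrist"; returns the picture (480x640x3 uint8, blue, green, red); there is no depth.
- calibration(name): a dict with "fx", "fy", "cx", "cy" (pixels), "rvec" (rotation vector, rad) and "tvec" (3), from world to camera coordinates, as OpenCV has them. Camera axes: x right, y down, z forward; pixel columns grow to the right and rows downward; lengths in m; the calibration is good to about 2 mm. A picture is of the moment at which its call begins: read the wrist's pose just before it. calibration takes no time and is no camera call; for the wrist camera it gives the pose at the moment of the call.
- env.job_done(): hands the job in, once; it reports no verdict.
The state is a dict: "time_s": time; "qpos": joint angles; "joint_velocities": joint speeds; "effort": joint torques, N m; "eef_pos": TCP position; "orientation": TCP orientation; "wrist_force": force on the tool from outside, world axes, zero at the start; "torque": the same for the moment, N m; "width": finger opening in m.
Only numpy, scipy, OpenCV 4.12 (cv2) and the standard library are available. Lean on these libraries where they do the work, as an engineer would, in place of code of your own. Each camera call takes 0.05 s, during which the arm holds its last target.

## Working session

There is one attempt and no reset: what is moved stays moved. The work goes in short steps, Python scripts to look and compute and a tool call to move; the robot and the scene stay as the last step left them, time stands still between calls to the robot, and variables do not carry over. Pictures are saved under pics/ and viewed, and the job is handed in when it is done.

Besides the shell and the picture viewer there is one more tool, called after "Request:" as name(argument=value, ...) on one line, values as JSON. move_arm: Moves the arm, as the interface text tells. Shift numbers are shares of 0.025 m and turn numbers shares of 4 degrees, none past 1 either way. Its arguments: {"type":"object","properties":{"motion":{"type":"string"},"squeeze":{"type":"number"}},"required":["motion"]}

I'll start by looking at the scene.

```bash
mkdir -p pics; ls
python3 - <<'E'
from bench import env,camera,calibration
import cv2,numpy as np
for n in ("scene","top","wrist"):
    c=calibration(n); print(n,{k:np.round(v,4).tolist() for k,v in c.items()})
    cv2.imwrite(f"pics/{n}0.png",camera(n))
s=env.sense(); print({k:np.round(v,4).tolist() for k,v in s.items()})
E
```

```text
pics
scene {'fx': 575.4575, 'fy': 575.4575, 'cx': 320.805, 'cy': 250.2159, 'rvec': [2.2656, 0.8972, -0.3711], 'tvec': [-0.4228, -0.209, 1.4086]}
top {'fx': 508.8806, 'fy': 508.8806, 'cx': 317.1954, 'cy': 239.8362, 'rvec': [2.1572, -2.1604, 0.1305], 'tvec': [-0.0091, 0.5699, 0.9467]}
wrist {'fx': 332.0199, 'fy': 332.0199, 'cx': 314.1502, 'cy': 244.5785, 'rvec': [-1.7098, -2.3763, -0.3934], 'tvec': [0.549, -0.0414, 0.382]}
{'time_s': 0.15, 'qpos': [-0.9634, 0.2556, 0.1073, -0.0003, -1.4239, -0.2846], 'joint_velocities': [-0.0001, -0.0005, 0.003, 0.003, 0.0002, 0.0009], 'effort': [-0.0001, -38.694, 23.808, 5.3667, -0.0046, 0.0], 'eef_pos': [0.1744, -0.5213, 0.2496], 'orientation': [0.5047, -3.1005, -0.0023], 'wrist_force': [-0.219, 0.0854, -0.1921], 'torque': [-0.0186, -0.0554, -0.0121], 'width': 0.0855}
```

View pics/scene0.png

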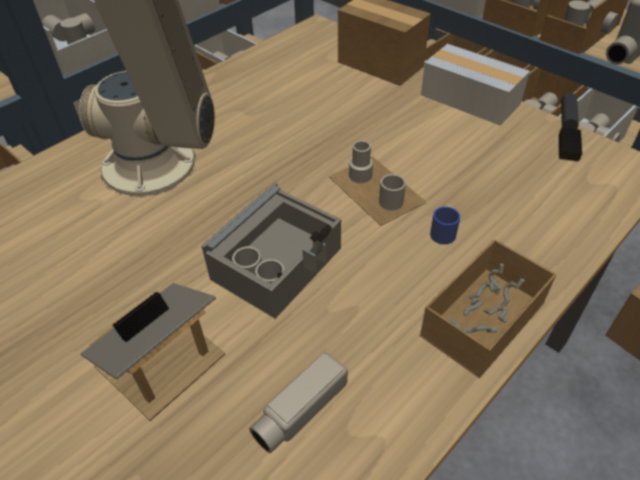

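View pics/top0.png

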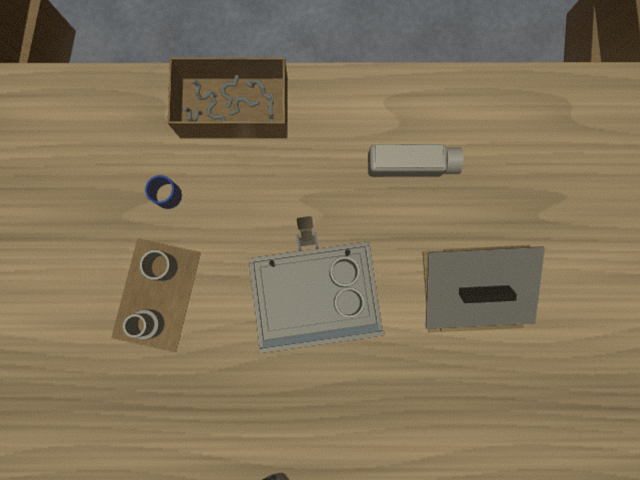

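View pics/wrist0.png

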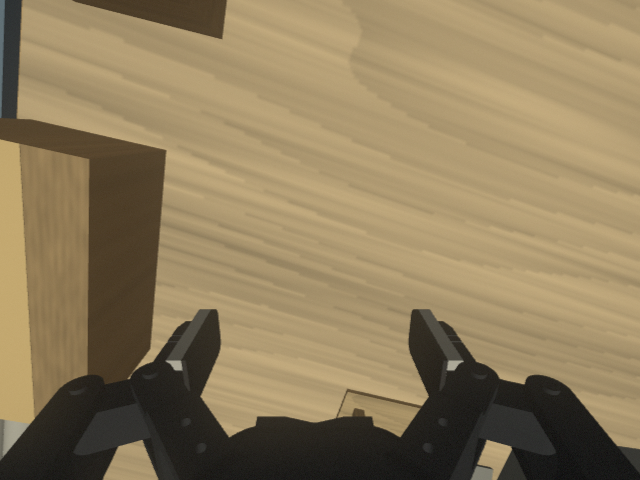

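The top view shows the box at about (315,295), with the lip on its lower (near) side. The coupling is at (156,264), the adapter at (137,325), the cover on its rest at (485,288), the clamp leaning outward at (306,228), and the blue decoy at (162,191). I'll zoom in to get precise points.

```bash
cat > h.py <<'E'
from bench import env,camera,calibration
import cv2,numpy as np
from scipy.spatial.transform import Rotation as R
def ray(c,u,v):
    Rm=R.from_rotvec(c["rvec"]).as_matrix(); t=np.array(c["tvec"])
    o=-Rm.T@t; d=Rm.T@np.array([(u-c["cx"])/c["fx"],(v-c["cy"])/c["fy"],1.]); return o,d
def onz(c,u,v,z):
    o,d=ray(c,u,v); return o+d*(z-o[2])/d[2]
def proj(c,P):
    p,_=cv2.projectPoints(np.array(P,float).reshape(-1,3),np.array(c["rvec"],float),np.array(c["tvec"],float),np.array([[c["fx"],0,c["cx"]],[0,c["fy"],c["cy"]],[0,0,1]]),None); return p.reshape(-1,2)
def tri(c1,p1,c2,p2):
    o1,d1=ray(c1,*p1);o2,d2=ray(c2,*p2)
    A=np.stack([d1,-d2],1);s=np.linalg.lstsq(A,o2-o1,rcond=None)[0]
    a=o1+d1*s[0];b=o2+d2*s[1];return (a+b)/2,np.linalg.norm(a-b)
def st():
    s=env.sense(); Rm=R.from_rotvec(s["orientation"]).as_matrix()
    return s,Rm
def go(x,y,z,yaw=None):
    """shares to reach world target; yaw = world angle of tool y axis (deg), mod 180"""
    s,Rm=st(); d=np.array([x,y,z])-s["eef_pos"]
    cy=np.degrees(np.arctan2(Rm[1,1],Rm[0,1]))
    print("yaw_y now %.2f"%cy,"tilt",np.round(Rm[:,2],3),"pos",np.round(s["eef_pos"],4))
    print("tool-axis shares before turn",np.round(Rm.T@d/0.025,2))
    if yaw is not None:
        dy=(yaw-cy+90)%180-90
        R2=R.from_euler('z',dy,degrees=True).as_matrix()@Rm
        print("world dyaw %.2f -> turn shares %.2f ; shares after turn"%(dy,-dy/4),np.round(R2.T@d/0.025,2))
E
python3 - <<'E'
import cv2
a=cv2.imread("pics/top0.png")
cv2.imwrite("pics/tbox.png",cv2.resize(a[205:365,235:400],None,fx=3.6,fy=3.6,interpolation=cv2.INTER_CUBIC))
cv2.imwrite("pics/tpad.png",cv2.resize(a[230:360,100:215],None,fx=4,fy=4,interpolation=cv2.INTER_CUBIC))
cv2.imwrite("pics/tcov.png",cv2.resize(a[235:345,410:560],None,fx=5,fy=5,interpolation=cv2.INTER_CUBIC))
E
```

```text
(no output)
```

View pics/tbox.png

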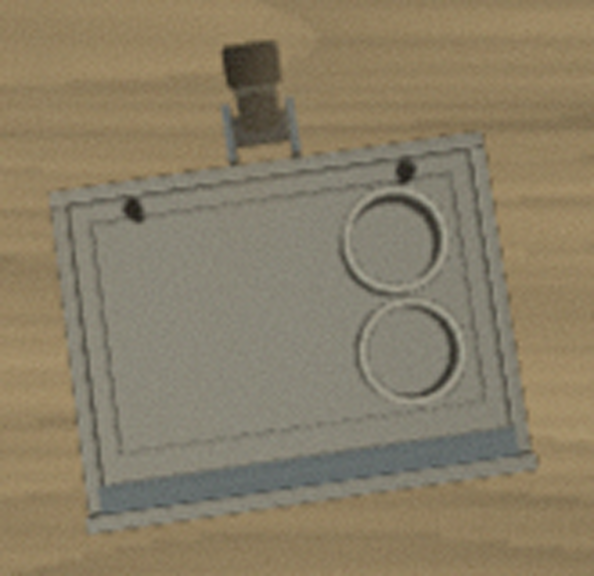

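View pics/tpad.png

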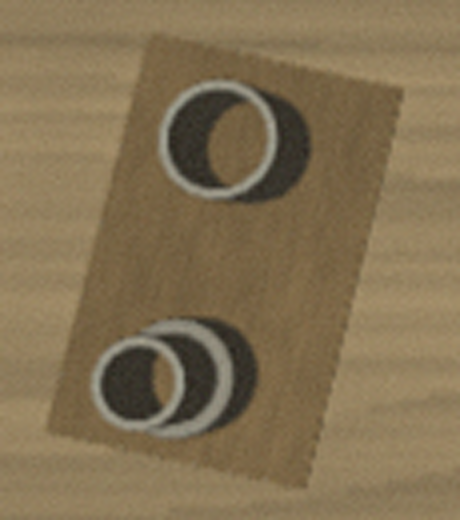

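View pics/tcov.png

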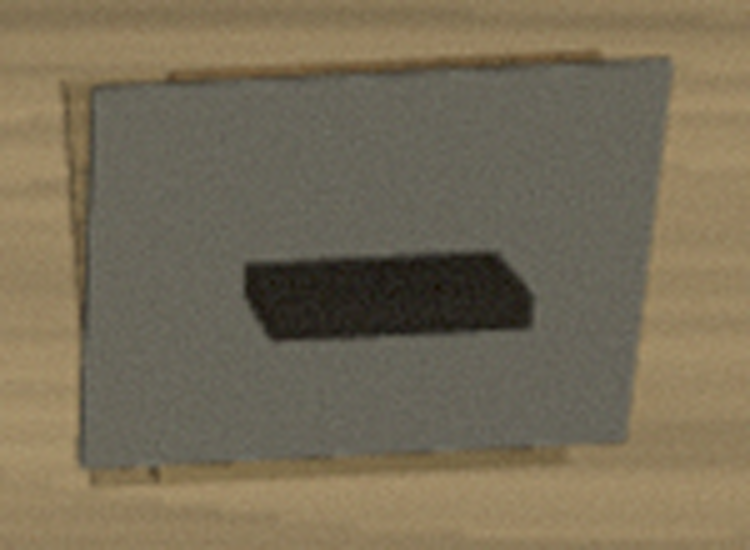

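```bash
cat > m1.py <<'E'
from h import *
from scipy.optimize import least_squares
ct=calibration("top");cs=calibration("scene")
un=lambda U,V,f,x0,y0:(x0+(U+.5)/f-.5,y0+(V+.5)/f-.5)
box=[((85,111,86),(50,193)),((85,-111,86),(482,132)),((-85,111,102),(90,530)),((-85,-111,102),(537,463)),((-20,-61,65),(412,351)),((38,-61,65),(395,241)),((71,70,83),(135,208)),((71,-70,83),(406,169))]
P=np.array([b[0] for b in box])/1e3; px=np.array([un(*b[1],3.6,235,205) for b in box])
def W(p,P): 
    c,s=np.cos(p[2]),np.sin(p[2]); return np.c_[p[0]+c*P[:,0]-s*P[:,1],p[1]+s*P[:,0]+c*P[:,1],P[:,2]]
r=least_squares(lambda p:(proj(ct,W(p,P))-px).ravel(),[.4,0,0],loss="soft_l1")
print("box",r.x[:2].round(4),"yaw",np.degrees(r.x[2]).round(2)); print((proj(ct,W(r.x,P))-px).round(1).tolist())
# clamp tip
print("coupling",onz(ct,*un((160+278)/2,(80+199)/2,4,100,230),.064),"adapter", onz(ct,*un(138,383,4,100,230),.092))
cor=[((75,100),(95,87)),((75,-100),(672,58)),((-75,100),(83,467)),((-75,-100),(628,443))]
O=np.array([(a,b,0) for (a,b),_ in cor])/1e3; q=np.array([un(*c,5,410,235) for _,c in cor])
K=np.array([[ct["fx"],0,ct["cx"]],[0,ct["fy"],ct["cy"]],[0,0,1]])
ok,rv,tv=cv2.solvePnP(O,q,K,None)
Rt=R.from_rotvec(ct["rvec"]).as_matrix()
Rw=Rt.T@R.from_rotvec(rv.ravel()).as_matrix(); tw=Rt.T@(tv.ravel()-ct["tvec"])
print("cover plate top centre",tw.round(4)); print(Rw.round(3))
print("reproj",(cv2.projectPoints(O,rv,tv,K,None)[0].reshape(-1,2)-q).round(2).tolist())
E
python3 m1.py
python3 - <<'E'
import cv2
a=cv2.imread("pics/scene0.png")
cv2.imwrite("pics/sbox.png",cv2.resize(a[180:320,195:350],None,fx=4,fy=4,interpolation=cv2.INTER_CUBIC))
cv2.imwrite("pics/scov.png",cv2.resize(a[275:420,75:230],None,fx=4,fy=4,interpolation=cv2.INTER_CUBIC))
E
```

```text
box [ 0.4622 -0.0059] yaw 8.0
[[-0.5, -0.5], [0.2, -0.6], [-0.7, 1.2], [0.6, 1.6], [0.3, -0.2], [0.4, -0.8], [-0.6, -0.1], [0.1, 0.0]]
coupling [0.52051375 0.29287658 0.064     ] adapter [0.41009066 0.31587754 0.092     ]
cover plate top centre [ 0.4745 -0.306   0.0979]
[[ 0.892 -0.045 -0.45 ]
 [ 0.043  0.999 -0.015]
 [ 0.45  -0.006  0.893]]
reproj [[-0.01, -0.16], [-0.03, 0.2], [-0.03, 0.14], [0.07, -0.19]]
```

View pics/sbox.png

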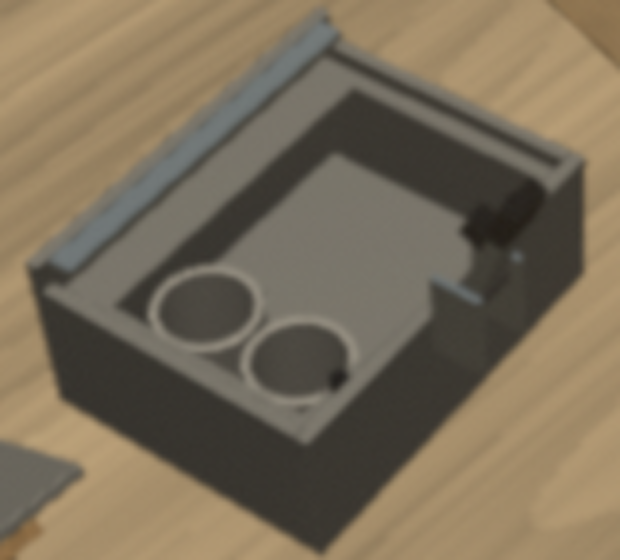

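View pics/scov.png

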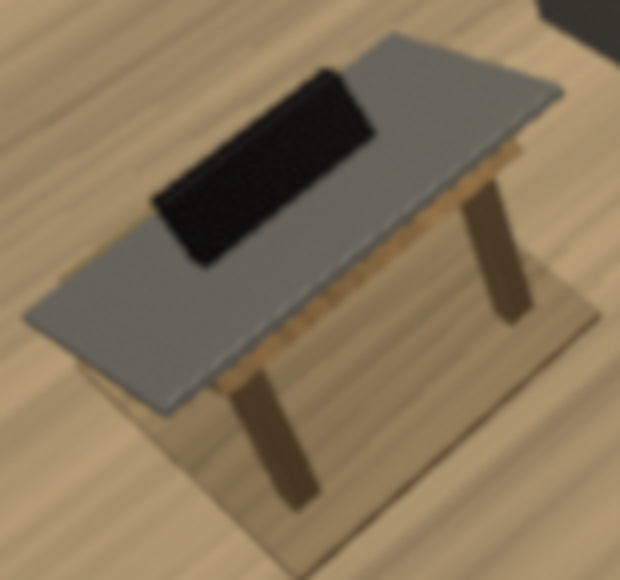

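```bash
cat >> m1.py <<'E'
print("---- two views")
us=lambda U,V:un(U,V,4,195,180); ut=lambda U,V:un(U,V,3.6,235,205)
for n,a,b in [("far-y",(482,132),(305,438)),("far+y",(50,193),(583,160)),("ringx-20",(412,351),(206,309)),("ringx38",(395,241),(299,359)),("grip",(252,68),(506,212)),("nearlip +y",(90,525),(325,12)),("nearlip -y",(537,458),(32,264))]:
    p,e=tri(ct,ut(*a),cs,us(*b)); 
    c,s=np.cos(r.x[2]),np.sin(r.x[2]); d=p[:2]-r.x[:2]
    print(n,p.round(4),"gap",e.round(4),"box frame",np.round([c*d[0]+s*d[1],-s*d[0]+c*d[1],p[2]],4))
cp=[]
for (o,a),b in zip(cor,[(562,90),(165,412),(397,33),(25,318)]):
    p,e=tri(ct,un(*a,5,410,235),cs,un(*b,4,75,275)); print(o,p.round(4),e.round(4)); cp.append(p)
cp=np.array(cp); print("centre",cp.mean(0).round(4)); v=cp[0]+cp[1]-cp[2]-cp[3]; print("x axis",(v/np.linalg.norm(v)).round(3)); v=cp[0]+cp[2]-cp[1]-cp[3]; print("y axis",(v/np.linalg.norm(v)).round(3))
# handle top corners (top view): far-left (245,265) , top face near-left (272,340), (532,328)
for a in [(245,265),(272,340),(532,328),(498,252)]:
    print("handle at",onz(ct,*un(*a,5,410,235),.125).round(4))
E
python3 m1.py | sed -n '/----/,$p'
```

```text
---- two views
far-y [ 0.5608 -0.1032  0.087 ] gap 0.0007 box frame [ 0.0842 -0.1102  0.087 ]
far+y [0.5303 0.1155 0.0819] gap 0.0001 box frame [0.0844 0.1107 0.0819]
ringx-20 [ 0.4506 -0.0686  0.0611] gap 0.0002 box frame [-0.0202 -0.0605  0.0611]
ringx38 [ 0.5072 -0.06    0.0614] gap 0.0008 box frame [ 0.0371 -0.0599  0.0614]
grip [0.5813 0.0101 0.1607] gap 0.0028 box frame [ 0.1202 -0.0008  0.1607]
nearlip +y [0.3672 0.0922 0.0985] gap 0.0021 box frame [-0.0803  0.1104  0.0985]
nearlip -y [ 0.3989 -0.1264  0.1013] gap 0.0009 box frame [-0.0794 -0.1105  0.1013]
(75, 100) [ 0.5363 -0.2016  0.1356] 0.0006
(75, -100) [ 0.5461 -0.3999  0.1372] 0.0013
(-75, 100) [ 0.4044 -0.2072  0.0679] 0.0031
(-75, -100) [ 0.4127 -0.4072  0.0655] 0.0033
centre [ 0.4749 -0.304   0.1015]
x axis [0.884 0.043 0.465]
y axis [-0.045  0.999  0.002]
handle at [ 0.4753 -0.2543  0.125 ]
handle at [ 0.4495 -0.2627  0.125 ]
handle at [ 0.4535 -0.3525  0.125 ]
handle at [ 0.4796 -0.342   0.125 ]
```

Run:
```python
from h import *
s,Rm=st(); print(Rm.round(3), s["qpos"].round(3))
go(.5205,.2929,.20,98)
```

```text
[[-0.948 -0.317 -0.001]
 [-0.317  0.948  0.001]
 [ 0.     0.001 -1.   ]] [-0.963  0.256  0.107 -0.    -1.424 -0.285]
yaw_y now 108.49 tilt [-0.001  0.001 -1.   ] pos [ 0.1744 -0.5213  0.2496]
tool-axis shares before turn [-23.46  26.49   2.02]
world dyaw -10.49 -> turn shares 2.62 ; shares after turn [-18.24  30.32   2.03]
```

Request:
move_arm(motion="1 0 0 0 0.87; 1 0 0 0 0.87; 1 0 0 0 0.87; 1 -0.59 0.98 0 0; 1 -0.59 0.98 0 0; 1 -0.59 0.98 0 0; 1 -0.59 0.98 0 0; 1 -0.59 0.98 0 0; 1 -0.59 0.98 0 0; 1 -0.59 0.98 0 0; 1 -0.59 0.98 0 0; 1 -0.59 0.98 0 0", squeeze=30)

```text
time_s: 1.15
eef_pos: [0.2751, -0.2833, 0.2501]
orientation: [0.22, -3.134, -0.0]
wrist_force: [0.6, 1.0, -0.6]
width: 0.0854
```

Request:
move_arm(motion="1 -0.59 0.98 0 0; 1 -0.59 0.98 0 0; 1 -0.59 0.98 0 0; 1 -0.59 0.98 0 0; 1 -0.59 0.98 0 0; 1 -0.59 0.98 0 0; 1 -0.59 0.98 0 0; 1 -0.59 0.98 0 0; 1 -0.59 0.98 0 0; 1 -0.59 0.98 0 0; 1 -0.59 0.98 0 0; 1 -0.59 0.98 0 0")

```text
time_s: 2.15
eef_pos: [0.4092, 0.0327, 0.2502]
orientation: [0.221, -3.134, -0.0]
wrist_force: [0.4, 0.1, 0.4]
width: 0.0854
```

Request:
move_arm(motion="1 -0.59 0.98 0 0; 1 -0.59 0.98 0 0; 1 -0.59 0.98 0 0; 1 -0.59 0.98 0 0; 1 -0.59 0.98 0 0; 1 -0.59 0.98 0 0; 1 -0.59 0.98 0 0; 1 -0.59 0.98 0 0; 1 0 0 0 0; 1 0 0 0 0; 1 0 0 0 0")

```text
time_s: 3.07
eef_pos: [0.4982, 0.2416, 0.2499]
orientation: [0.221, -3.133, 0.001]
wrist_force: [-0.0, -0.3, 0.5]
width: 0.0852
```

Run:
```python
from h import *
go(.5205,.2929,.10,98); s,_=st(); print(s["qpos"].round(2),s["time_s"])
cw=calibration("wrist"); im=camera("wrist"); cv2.imwrite("pics/w1.png",im)
print(proj(cw,[[.5205,.2929,.064]]), proj(cw,[[.41,.316,.092]]))
```

```text
yaw_y now 98.07 tilt [-0.001 -0.001 -1.   ] pos [0.4982 0.2416 0.2499]
tool-axis shares before turn [-1.18  1.91  5.99]
world dyaw -0.07 -> turn shares 0.02 ; shares after turn [-1.17  1.91  5.99]
[ 0.73  0.26  0.12 -0.   -1.43 -2.16] 3.0667
[[362.12340678 251.55756666]] [[420.37616609 140.1245387 ]]
```

View pics/w1.png

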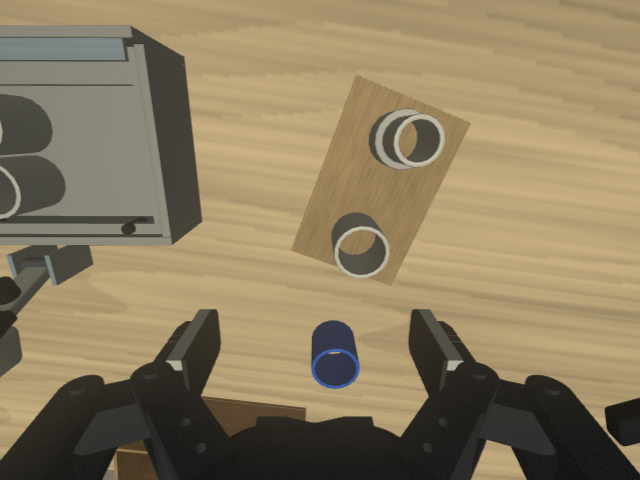

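The wrist view shows the coupling rim at (361,251), against a predicted (362,252), so the measurement holds. I'll descend on it.

Request:
move_arm(motion="1 -0.6 0.95 0 0; 1 -0.58 0.96 0 0; 1 0 0 0.8 0; 1 0 0 1 0; 1 0 0 1 0; 1 0 0 1 0; 1 0 0 1 0; 1 0 0 1 0; 1 0 0 0.8 0; 1 0 0 0 0; 1 0 0 0 0")

```text
time_s: 4.03
eef_pos: [0.5208, 0.2922, 0.0854]
orientation: [0.22, -3.133, 0.002]
wrist_force: [0.2, -0.5, 1.0]
width: 0.0853
```

Run:
```python
from h import *
go(.5205,.2929,.047,98)
cv2.imwrite("pics/w2.png",camera("wrist"))
```

```text
yaw_y now 98.03 tilt [-0.001 -0.001 -1.   ] pos [0.5208 0.2922 0.0854]
tool-axis shares before turn [0.   0.03 1.54]
world dyaw -0.03 -> turn shares 0.01 ; shares after turn [0.   0.03 1.54]
```

View pics/w2.png

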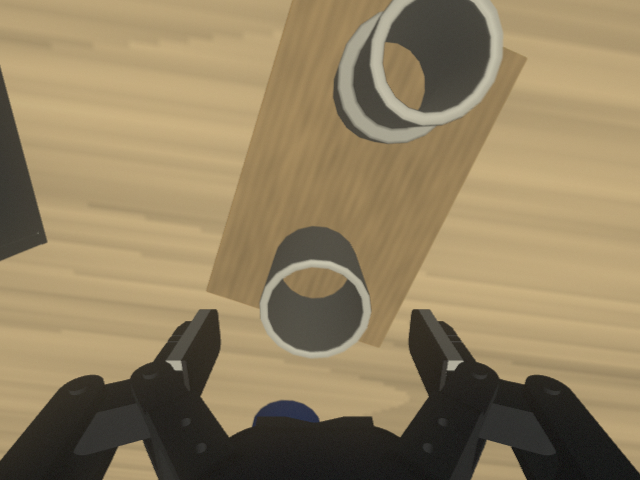

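The coupling, at (315,310), sits centred between the jaws. I'll descend and grip.

Request:
move_arm(motion="1 0 0 0.75 0; 1 0 0 0.75 0; 1 0 0 0 0; 0.5 0 0 0 0; 0.5 0 0 0 0; 0.5 0 0 0 0; 0.5 0 0 0 0; 0.5 0 0 0 0; 0.5 0 0 0 0", squeeze=30)

```text
time_s: 4.83
eef_pos: [0.5223, 0.2941, 0.0502]
orientation: [-0.221, 3.13, 0.003]
wrist_force: [-0.6, -0.2, 6.1]
width: 0.0541
```

Request:
move_arm(motion="0.5 0 0 -0.4 0; 0.5 0 0 -1 0; 0.5 0 0 -1 0; 0.5 0 0 -1 0; 0.5 0 0 -1 0; 0.5 0 0 -0.6 0; 0.5 0 0 0 0; 0.5 0 0 0 0")

```text
time_s: 5.5
eef_pos: [0.5211, 0.2936, 0.1742]
orientation: [-0.22, 3.132, 0.003]
wrist_force: [0.6, -0.3, -2.1]
width: 0.0541
```

Run:
```python
from h import *
a=np.radians(8); x=.4622+np.cos(a)*.008-np.sin(a)*.03; y=-.0059+np.sin(a)*.008+np.cos(a)*.03
print(x,y); go(x,y,.175,98); go(x,y,.0515,98)
cv2.imwrite("pics/w3.png",camera("wrist"))
```

```text
0.4659469515211306 0.024921426869927633
yaw_y now 98.05 tilt [ 0.002  0.002 -1.   ] pos [0.5211 0.2936 0.1742]
tool-axis shares before turn [  3.69 -10.33  -0.06]
world dyaw -0.05 -> turn shares 0.01 ; shares after turn [  3.68 -10.33  -0.06]
yaw_y now 98.05 tilt [ 0.002  0.002 -1.   ] pos [0.5211 0.2936 0.1742]
tool-axis shares before turn [  3.7  -10.34   4.88]
world dyaw -0.05 -> turn shares 0.01 ; shares after turn [  3.69 -10.34   4.88]
```

View pics/w3.png

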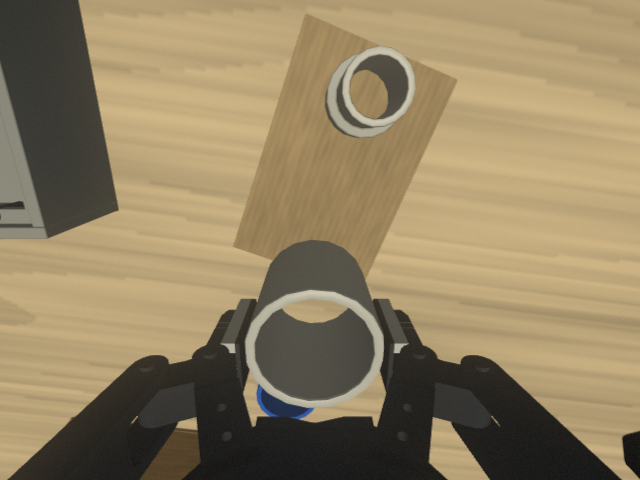

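The coupling hangs upright in the jaws, with its rim at (314,345). I'll carry it over the bay.

Request:
move_arm(motion="0.5 0.2 -0.7 0 0; 0.5 0.35 -0.97 0 0; 0.5 0.35 -0.97 0 0; 0.5 0.35 -0.97 0 0; 0.5 0.35 -0.97 0 0; 0.5 0.35 -0.97 0 0; 0.5 0.35 -0.97 0 0; 0.5 0.35 -0.97 0 0; 0.5 0.35 -0.97 0 0; 0.5 0.35 -0.95 0 0; 0.5 0.35 -0.92 0 0; 0.5 0 0 0 0")

```text
time_s: 6.55
eef_pos: [0.4634, 0.0214, 0.1717]
orientation: [0.216, -3.131, 0.002]
wrist_force: [0.3, 0.6, -1.1]
width: 0.0538
```

Request:
move_arm(motion="0.5 0 0 0.6 0; 0.5 0 0 0.9 0; 0.5 0 0 0.9 0; 0.5 0 0 0.9 0; 0.5 0 0 0.6 0; 0.5 0 0 0.4 0; 0.5 0 0 0 0; 0.5 0 0 0 0")

```text
time_s: 7.22
eef_pos: [0.4648, 0.0244, 0.0645]
orientation: [0.221, -3.131, 0.001]
wrist_force: [-0.6, -0.2, -0.9]
width: 0.0541
```

Run:
```python
from h import *
go(.4659,.0249,.0515,98);print(st()[0]["wrist_force"])
cv2.imwrite("pics/w4.png",camera("wrist"))
```

```text
yaw_y now 98.06 tilt [-0.003 -0.001 -1.   ] pos [0.4648 0.0244 0.0645]
tool-axis shares before turn [-0.05  0.01  0.52]
world dyaw -0.06 -> turn shares 0.02 ; shares after turn [-0.05  0.01  0.52]
[-0.56841315 -0.20732829 -0.87593056]
```

View pics/w4.png

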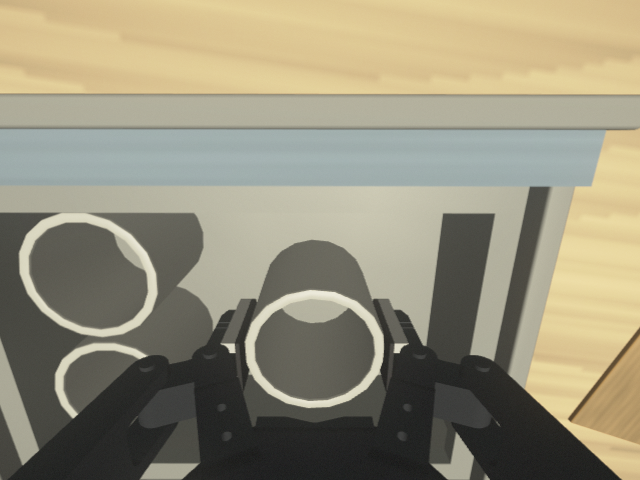

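The coupling, at (314,348), is well inside the bay, midway between the packed pair and the right wall. I'll lower it to the floor.

Request:
move_arm(motion="0.5 0 0 0.3 0; 0.5 0 0 0.2 0; 0.5 0 0 0.06 0; 0.5 0 0 0 0; 0.5 0 0 0 0")

```text
time_s: 7.68
eef_pos: [0.4656, 0.0246, 0.0513]
orientation: [-0.221, 3.134, 0.0]
wrist_force: [0.0, -0.5, -0.6]
width: 0.0545
```

Request:
move_arm(motion="0.5 0 0 0.06 0; 0.5 0 0 0.04 0; 0.5 0 0 0 0; 0.5 0 0 0 0")

```text
time_s: 8.02
eef_pos: [0.4657, 0.0246, 0.0511]
orientation: [-0.222, 3.132, -0.0]
wrist_force: [-10.7, 0.7, 23.2]
width: 0.054
```

Request:
move_arm(motion="0.5 0 0 -0.08 0; 0.7 0 0 0 0; 0.85 0 0 0 0; 0.85 0 0 0 0; 0.85 0 0 0 0")

```text
time_s: 8.43
eef_pos: [0.4655, 0.0245, 0.0505]
orientation: [0.221, -3.133, 0.0]
wrist_force: [-0.4, 0.1, -0.4]
width: 0.0724
```

Request:
move_arm(motion="0.85 0 0 -0.5 0; 0.85 0 0 -1 0; 0.85 0 0 -1 0; 0.85 0 0 -1 0; 0.85 0 0 -1 0; 0.85 0 0 -1 0; 0.85 0 0 -1 0; 0.85 0 0 -0.6 0; 0.6 0 0 0 0")

```text
time_s: 9.18
eef_pos: [0.4674, 0.0248, 0.2318]
orientation: [-0.221, 3.127, 0.001]
wrist_force: [0.3, 0.4, 1.7]
width: 0.0621
```

Run:
```python
from h import *
cw=calibration("wrist");cv2.imwrite("pics/w5.png",camera("wrist"))
# handle mid approx
n=np.array([-.455,-.012,.89]); b=np.array([.4747,-.305,.1]); print("handle centre",b+.018*n)
go(.466,-.3052,.23,2.75); s=st()[0]; print(s["qpos"].round(2),s["wrist_force"])
```

```text
handle centre [ 0.46651  -0.305216  0.11602 ]
yaw_y now 98.05 tilt [ 0.003  0.001 -1.   ] pos [0.4665 0.0249 0.2296]
tool-axis shares before turn [  1.87 -13.07  -0.03]
world dyaw 84.70 -> turn shares -21.17 ; shares after turn [13.19  0.65 -0.06]
[ 0.39  0.1  -0.14  0.   -1.33 -1.82] [ 0.17760351  0.18391692 -0.74966191]
```

View pics/w5.png

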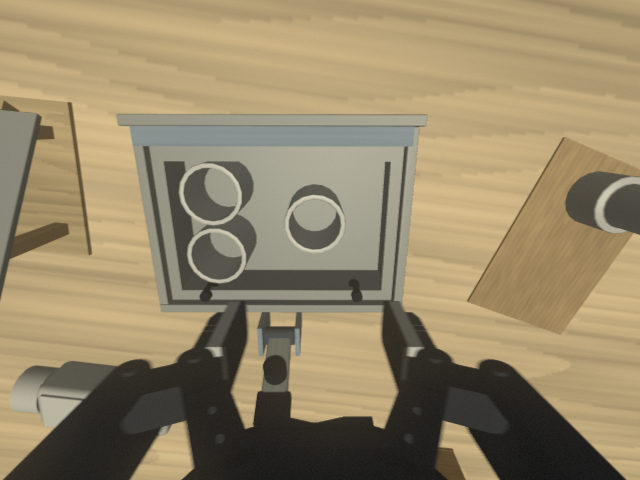

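The coupling stands upright in the bay, with its rim at (315,222), clear of the packed pair at (211,193) and (217,256). Next I'll turn the jaws to the cover's handle and move over it.

Request:
move_arm(motion="0.6 0 0 0 -0.96; 0.6 0 0 0 -0.96; 0.6 0 0 0 -0.96; 0.6 0 0 0 -0.96; 0.6 0 0 0 -0.96; 0.6 0 0 0 -0.96; 0.6 0 0 0 -0.96; 0.6 0 0 0 -0.96; 0.6 0 0 0 -0.96; 0.6 0 0 0 -0.96; 0.6 0 0 0 -0.96; 0.6 0 0 0 -0.96")

```text
time_s: 10.23
eef_pos: [0.465, 0.0245, 0.2268]
orientation: [1.433, -2.793, -0.001]
wrist_force: [-0.1, 0.4, 0.4]
width: 0.0512
```

Request:
move_arm(motion="0.6 0 0 0 -0.96; 0.6 0 0 0 -0.96; 0.6 0 0 0 -0.96; 0.6 0 0 0 -0.96; 0.6 0 0 0 -0.96; 0.6 0 0 0 -0.96; 0.6 0 0 0 -0.96; 0.6 0 0 0 -0.96; 0.6 0 0 0 -0.96; 0.6 0 0 0 -0.96; 0.6 0.3 0 0 0; 0.6 0.6 0 0 0")

```text
time_s: 11.23
eef_pos: [0.4661, 0.0023, 0.2271]
orientation: [2.269, -2.171, -0.002]
wrist_force: [-0.2, 0.3, 0.3]
width: 0.0511
```

Request:
move_arm(motion="0.5 1 0 0 0; 0.5 1 0 0 0; 0.5 1 0 0 0; 0.5 1 0 0 0; 0.5 1 0 0 0; 0.5 1 0 0 0; 0.5 1 0 0 0; 0.5 1 0 0 0; 0.5 1 0 0 0; 0.5 0.8 0 0 0; 0.5 0 0 0 0; 0.5 0 0 0 0")

```text
time_s: 12.23
eef_pos: [0.4767, -0.2436, 0.227]
orientation: [2.265, -2.176, -0.003]
wrist_force: [0.3, 0.8, -1.0]
width: 0.0428
```

Run:
```python
from h import *
go(.466,-.3052,.2,2.75); s=st()[0]; print(s["qpos"].round(2))
cw=calibration("wrist");cv2.imwrite("pics/w6.png",camera("wrist"))
n=np.array([-.455,-.012,.89]); b=np.array([.4747,-.305,.1]);y=np.array([-.045,.999,0]);x=np.cross(y,n)
print(proj(cw,[b+.036*n+sx*.007*x+sy*.045*y for sx in(-1,1) for sy in (-1,1)]).round(0).tolist(),proj(cw,[b+sx*.075*x+sy*.1*y for sx in(-1,1) for sy in (-1,1)]).round(0).tolist())
```

```text
yaw_y now -177.69 tilt [-0.002  0.001 -1.   ] pos [ 0.4767 -0.2436  0.227 ]
tool-axis shares before turn [2.45 0.52 1.08]
world dyaw 0.44 -> turn shares -0.11 ; shares after turn [2.44 0.54 1.08]
[-0.18  0.24  0.02 -0.   -1.36  0.22]
[[357.0, 92.0], [353.0, 233.0], [338.0, 90.0], [335.0, 235.0]] [[409.0, 19.0], [390.0, 269.0], [198.0, -21.0], [229.0, 306.0]]
```

View pics/w6.png

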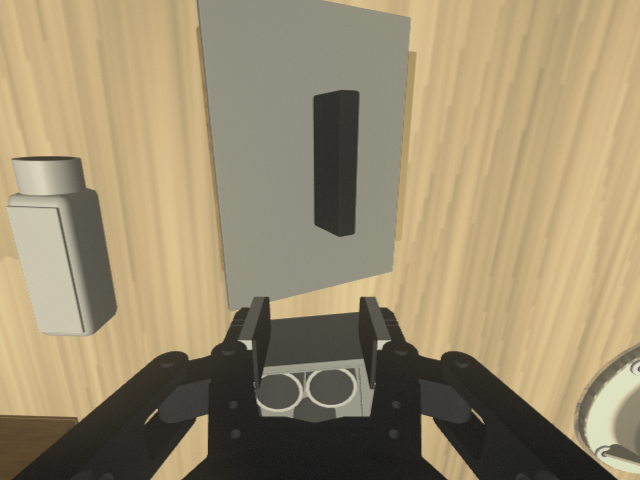

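The cover and handle match the prediction to within about 2 px: the handle top runs from (357,91) to (355,234). I'll descend with the jaws set to about 37 mm.

Request:
move_arm(motion="0.44 0.6 0.2 0 -0.11; 0.44 0.9 0.2 0 0; 0.44 0.93 0.2 0 0; 0.44 0 0 0.6 0; 0.44 0 0 0.9 0; 0.44 0 0 0.9 0; 0.44 0 0 0.6 0; 0.44 0 0 0.3 0; 0.44 0 0 0 0; 0.44 0 0 0 0")

```text
time_s: 13.12
eef_pos: [0.4658, -0.3038, 0.1463]
orientation: [2.279, -2.162, 0.001]
wrist_force: [0.1, -0.1, 0.8]
width: 0.0377
```

Run:
```python
from h import *
go(.4634,-.3045,.1315,2.75); s=st()[0]; print(s["width"],s["wrist_force"])
cv2.imwrite("pics/w7.png",camera("wrist"))
```

```text
yaw_y now -176.99 tilt [ 0.    -0.001 -1.   ] pos [ 0.4658 -0.3038  0.1463]
tool-axis shares before turn [0.02 0.1  0.59]
world dyaw -0.26 -> turn shares 0.07 ; shares after turn [0.02 0.1  0.59]
0.037703225792140305 [ 0.1399003  -0.09635624  0.84858937]
```

View pics/w7.png

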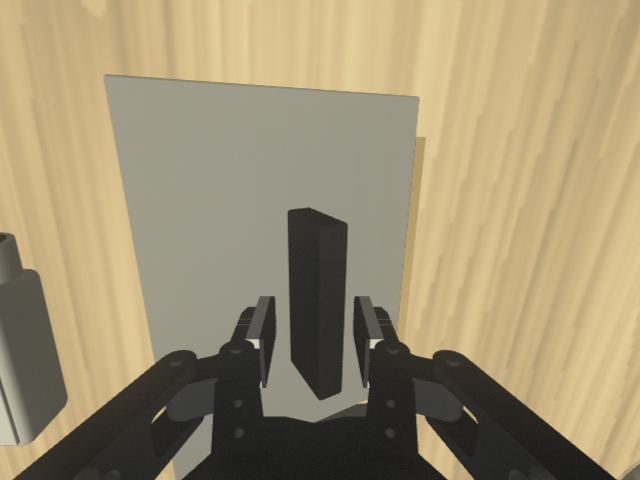

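The handle, spanning columns 289–347, stands between the pads at columns 270 and 356. I'll go down a little more and close gently.

Request:
move_arm(motion="0.44 0 0.1 0.3 0; 0.44 0 0 0.25 0; 0.44 0 0 0 0; 0.44 0 0 0 0", squeeze=25)

```text
time_s: 13.5
eef_pos: [0.4627, -0.3041, 0.1317]
orientation: [2.278, -2.163, -0.001]
wrist_force: [-0.2, 0.4, 0.5]
width: 0.0372
```

Request:
move_arm(motion="0.1 0 0 0 0; 0.1 0 0 0 0; 0.1 0 0 0 0; 0.1 0 0 0 0", squeeze=25)

```text
time_s: 13.83
eef_pos: [0.4636, -0.3043, 0.1327]
orientation: [-2.278, 2.162, -0.003]
wrist_force: [0.4, 1.3, 3.1]
width: 0.0244
```

Run:
```python
from h import *
s=st()[0]; print(s["width"],s["wrist_force"])
cv2.imwrite("pics/w8.png",camera("wrist"));cv2.imwrite("pics/s8.png",camera("scene")[240:440,40:300])
```

```text
0.024425864627691658 [0.40661704 1.27229818 3.06125735]
```

View pics/w8.png

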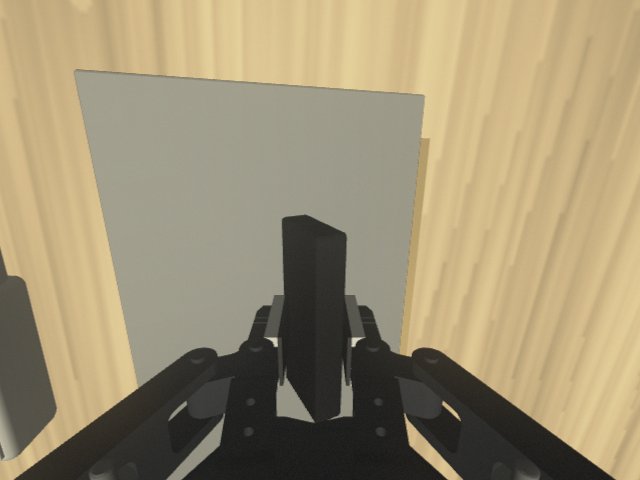

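View pics/s8.png

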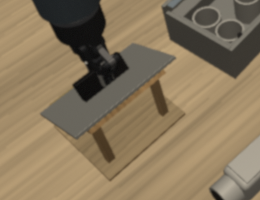

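The jaws stopped at 24.4 mm, as predicted for the leaning handle, and the cover hasn't moved on its rest. I'll lift slowly and watch the angle.

Request:
move_arm(motion="0.1 0 0 -0.2 0; 0.1 0 0 -0.2 0; 0.1 0 0 -0.2 0; 0.1 0 0 -0.2 0; 0.1 0 0 -0.2 0; 0.1 0 0 0 0", squeeze=25)

```text
time_s: 14.43
eef_pos: [0.4629, -0.3043, 0.1582]
orientation: [-2.278, 2.163, -0.001]
wrist_force: [-2.5, -0.1, 0.9]
width: 0.0168
```

Run:
```python
from h import *
s=st()[0]; print(s["width"],s["wrist_force"])
cv2.imwrite("pics/w9.png",camera("wrist"));cv2.imwrite("pics/s9.png",cv2.resize(camera("scene")[240:440,40:300],None,fx=3,fy=3))
```

```text
0.016812760002104438 [-2.4837248  -0.10082042  0.90739907]
```

View pics/s9.png

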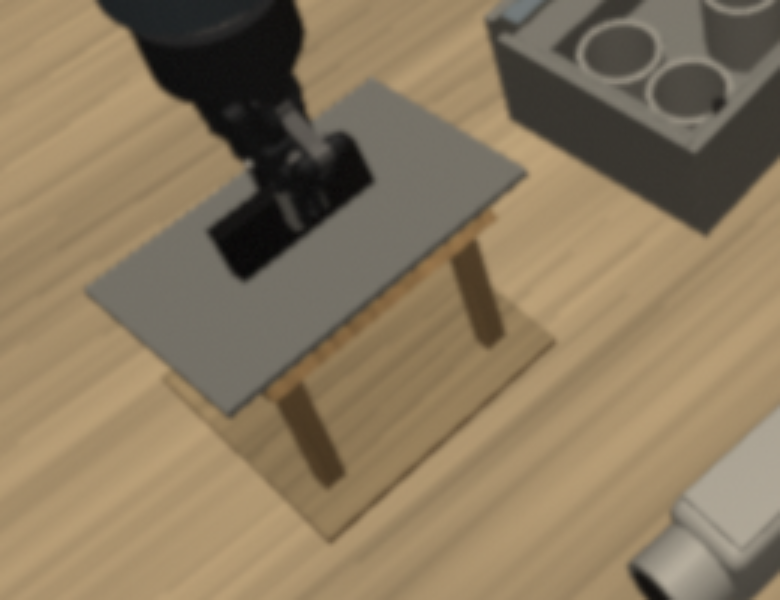

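View pics/w9.png

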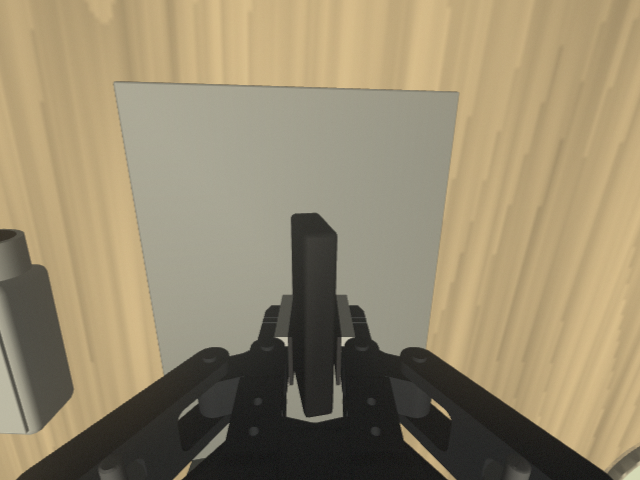

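The cover is levelling in the grip as it rises and the opening is down to 16.8 mm. I'll lift it on to carry height.

Request:
move_arm(motion="0.1 0 0 -0.3 0; 0.1 0 0 -0.4 0; 0.1 0 0 -0.5 0; 0.1 0 0 -0.6 0; 0.1 0 0 -0.6 0; 0.1 0 0 -0.5 0; 0.1 0 0 -0.3 0; 0.1 0 0 0 0; 0.1 0 0 0 0", squeeze=40)

```text
time_s: 15.28
eef_pos: [0.4629, -0.3038, 0.2365]
orientation: [-2.278, 2.163, 0.002]
wrist_force: [-0.6, 0.7, -3.8]
width: 0.0132
```

Run:
```python
from h import *
s,Rm=st(); print(s["width"],s["wrist_force"],s["eef_pos"],s["torque"])
cw=calibration("wrist");cv2.imwrite("pics/w10.png",camera("wrist"));im=camera("scene");cv2.imwrite("pics/s10.png",cv2.resize(im[180:400,40:330],None,fx=2.7,fy=2.7,interpolation=cv2.INTER_CUBIC))
im=camera("top");cv2.imwrite("pics/t10.png",cv2.resize(im[210:370,390:590],None,fx=3.5,fy=3.5,interpolation=cv2.INTER_CUBIC))
```

```text
0.013187161379271416 [-0.61460678  0.69605637 -3.77339406] [ 0.46287672 -0.30382207  0.23650736] [0.06205188 0.03753957 0.02165625]
```

View pics/s10.png

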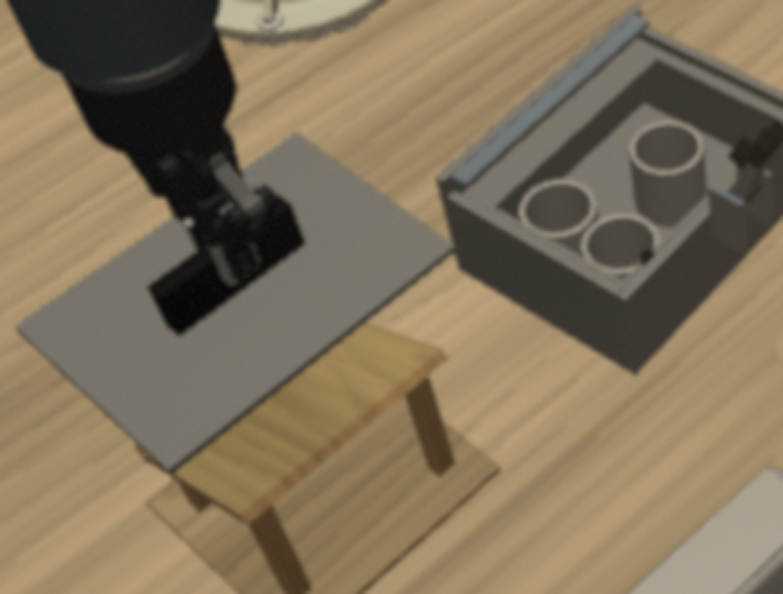

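View pics/w10.png

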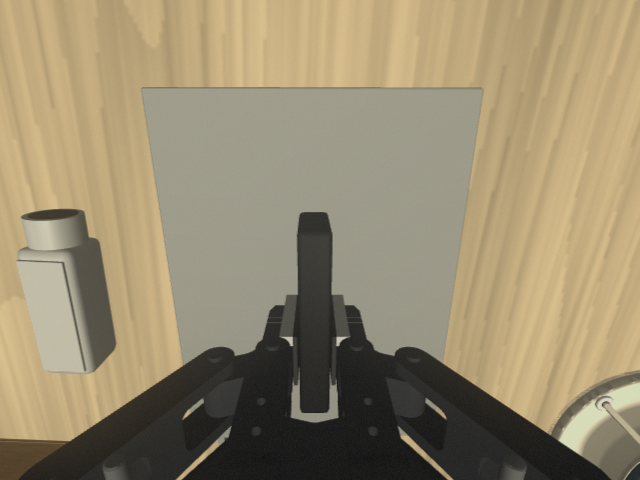

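View pics/t10.png

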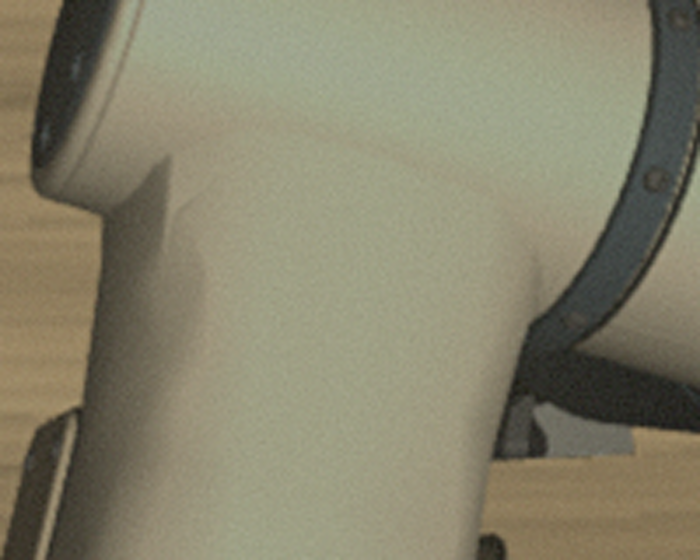

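The cover hangs level in the jaws at 13.2 mm opening, with its far edge at row 88 from column 141 to 482. I'll work out its height and tilt from the wrist view using its known width.

```bash
cat > m2.py <<'E'
from h import *
import sys
def tilt(im,cw,rows):
    Rm=R.from_rotvec(cw["rvec"]).as_matrix(); o=-Rm.T@np.array(cw["tvec"])
    hsv=cv2.cvtColor(cv2.GaussianBlur(im,(5,5),0),cv2.COLOR_BGR2HSV)
    m=(hsv[...,1]<45)&(hsv[...,2]>90)
    pts=[]
    for v in rows:
        run=np.where(m[v,130:500])[0]+130
        a,b=run.min(),run.max()+1
        z=cw["fx"]*.15/(b-a)
        l,r_=[Rm.T@(np.array([(u-cw["cx"])/cw["fx"],(v-cw["cy"])/cw["fy"],1])*z)+o for u in (a,b)]
        pts.append((l,r_)); 
    P=np.array(pts).mean(1); k=np.polyfit(P[:,1],P[:,2],1); print("slope dz/dy deg",np.degrees(np.arctan(k[0])).round(2)); print(P[[0,-1]].round(4)); print("z rms",np.std(P[:,2]-np.polyval(k,P[:,1])).round(4))
    D=np.array([(b-a) for a,b in pts]); d=D.mean(0); print("mean dir",np.round(d/np.linalg.norm(d),4))
    return k
if __name__=="__main__":
    cw=calibration("wrist"); im=camera("wrist"); s=env.sense()
    k=tilt(im,cw,range(95,200,5)); tilt(im,cw,list(range(95,200,5))+list(range(340,358,4)))
    print("plate z at tcp y",np.polyval(k,s["eef_pos"][1]),s["eef_pos"])
E
python3 m2.py
```

```text
slope dz/dy deg 0.03
[[ 0.468  -0.4019  0.1994]
 [ 0.4658 -0.3575  0.1995]]
z rms 0.0002
mean dir [-0.9986 -0.0529  0.0023]
slope dz/dy deg -0.01
[[ 0.468  -0.4019  0.1994]
 [ 0.4607 -0.2642  0.1992]]
z rms 0.0002
mean dir [-0.9986 -0.0529  0.0023]
plate z at tcp y 0.1991588433373936 [ 0.4625325  -0.30388841  0.23588526]
```

```bash
cat > m3.py <<'E'
from h import *
ct=calibration("top");cs=calibration("scene")
un=lambda U,V,f,x0,y0:(x0+(U+.5)/f-.5,y0+(V+.5)/f-.5)
us=lambda U,V:un(U,V,4,195,180); ut=lambda U,V:un(U,V,3.6,235,205)
def bf(p):
    a=np.radians(8);c,s=np.cos(a),np.sin(a);d=p[:2]-np.array([.4622,-.0059]);return np.round([c*d[0]+s*d[1],-s*d[0]+c*d[1],p[2]],4)
for a,b in [((297,155),(432,280)),((290,97),(480,300)),((226,105),(518,258))]:
    p,e=tri(ct,ut(*a),cs,us(*b)); print(bf(p),e.round(4))
for z in (.09,.1,.11): print(z,[bf(onz(ct,*ut(*a),z)).tolist() for a in [(297,155),(290,97),(234,163),(226,105)]])
E
python3 m3.py
python3 -c "
import cv2
a=cv2.imread('pics/w5.png');cv2.imwrite('pics/w5z.png',cv2.resize(a[270:420,200:370],None,fx=4,fy=4,interpolation=cv2.INTER_CUBIC))"
```

```text
[ 0.0842 -0.015   0.1059] 0.0019
[ 0.1126 -0.0157  0.1107] 0.0015
[0.1124 0.0157 0.1112] 0.0
0.09 [[0.0851, -0.0159, 0.09], [0.1149, -0.0165, 0.09], [0.0856, 0.0161, 0.09], [0.1154, 0.0161, 0.09]]
0.1 [[0.0841, -0.0158, 0.1], [0.1135, -0.0164, 0.1], [0.0845, 0.0159, 0.1], [0.114, 0.0159, 0.1]]
0.11 [[0.083, -0.0156, 0.11], [0.1121, -0.0162, 0.11], [0.0835, 0.0157, 0.11], [0.1126, 0.0157, 0.11]]
```

View pics/w5z.png

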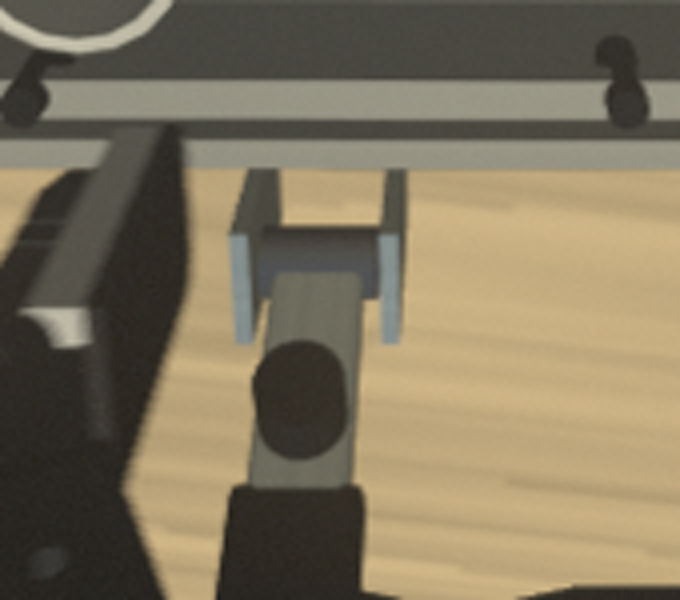

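```bash
cat > m4.py <<'E'
from h import *
from m3 import bf,ut,ct
s,Rm=st(); cw=calibration("wrist"); Rc=R.from_rotvec(cw["rvec"]).as_matrix()
# cam pose in tool
o=-Rc.T@np.array(cw["tvec"]); Rct=Rc@Rm; oc=Rm.T@(o-s["eef_pos"]); print("cam in tool",oc.round(4))
def camat(pos,rv):
    Rm=R.from_rotvec(rv).as_matrix(); Rc=Rct@Rm.T; o=np.array(pos)+Rm@oc; d=dict(cw); d["rvec"]=R.from_matrix(Rc).as_rotvec(); d["tvec"]=-Rc@o; return d
c5=camat([.4665,.0249,.2296],[-.221,3.127,.001])
for U,V in [(232,235),(252,235),(382,235),(400,235),(236,342),(384,342)]:
    p=[bf(onz(c5,200+U/4,270+V/4,z)).tolist() for z in (.1,.11)]; print(p)
for a,b in [((297,155),(242,235)),((234,163),(392,235)),((290,97),(244,342)),((226,105),(390,342))]:
    p,e=tri(ct,ut(*a),c5,(200+b[0]/4,270+b[1]/4)); print(bf(p),e.round(4))
# check: outer far corner? far wall outer edge at zoom v=168
print("wall outer",bf(onz(c5,200+320/4,270+168/4,.086)))
E
python3 m4.py | tail -n +8
```

```text
[[0.0917, -0.0193, 0.1], [0.0851, -0.0173, 0.11]]
[[0.0917, -0.0148, 0.1], [0.0851, -0.0131, 0.11]]
[[0.0916, 0.0139, 0.1], [0.085, 0.0146, 0.11]]
[[0.0916, 0.0179, 0.1], [0.085, 0.0184, 0.11]]
[[0.12, -0.0199, 0.1], [0.1123, -0.0179, 0.11]]
[[0.12, 0.0139, 0.1], [0.1123, 0.0146, 0.11]]
[ 0.0829 -0.0151  0.1132] 0.001
[0.0833 0.0162 0.1125] 0.0012
[ 0.1121 -0.0162  0.1103] 0.0002
[0.1127 0.0158 0.1094] 0.0001
wall outer [ 0.0831 -0.0009  0.086 ]
```

```bash
cat >> h.py <<'E'
def b2w(x,y):
    a=np.radians(8);c,s=np.cos(a),np.sin(a); return .4622+c*x-s*y, -.0059+s*x+c*y
E
python3 - <<'E'
from h import *
cw=calibration("wrist"); im=cv2.imread("pics/w10.png")
g=cv2.cvtColor(im,cv2.COLOR_BGR2HSV); col=g[70:110,250:380,1].mean(1); print(np.arange(70,110)[np.argmax(np.abs(np.diff(col)))],col.round(0)[10:25])
for u in(141.5,482.5): print(onz(cw,u,87.5,.1992))
s=st()[0]; print(s["eef_pos"])
x,y=b2w(.014,0); print(x,y); go(x,y,.236,8+0.28-0.28)
E
```

```text
87 [88. 88. 88. 88. 88. 88. 88. 73. 36. 33. 32. 32. 32. 32. 32.]
[ 0.5434306  -0.40103031  0.1992    ]
[ 0.39340867 -0.40901924  0.1992    ]
[ 0.4625325  -0.30388841  0.23588526]
0.47606375296238196 -0.0039515765865590835
yaw_y now -177.03 tilt [-0.002  0.001 -1.   ] pos [ 0.4625 -0.3039  0.2359]
tool-axis shares before turn [-1.195e+01 -1.160e+00  1.000e-02]
world dyaw 5.03 -> turn shares -1.26 ; shares after turn [-11.81  -2.21   0.  ]
```

Request:
move_arm(motion="0.1 0 0 0 -0.63; 0.1 -0.3 -0.1 0 -0.63; 0.1 -0.7 -0.15 0 0; 0.1 -1 -0.18 0 0; 0.1 -1 -0.18 0 0; 0.1 -1 -0.18 0 0; 0.1 -1 -0.18 0 0; 0.1 -1 -0.18 0 0; 0.1 -1 -0.18 0 0; 0.1 -1 -0.18 0 0; 0.1 -1 -0.18 0 0; 0.1 -0.9 -0.18 0 0", squeeze=30)

```text
time_s: 16.48
eef_pos: [0.4746, -0.0512, 0.2366]
orientation: [2.371, -2.06, -0.001]
wrist_force: [1.1, 0.6, -3.7]
width: 0.0133
```

Request:
move_arm(motion="0.1 -0.9 -0.18 0 0; 0.1 -0.7 -0.15 0 0; 0.1 -0.35 -0.1 0 0; 0.1 0 0 0 0; 0.1 0 0 0 0")

```text
time_s: 16.9
eef_pos: [0.4788, -0.0029, 0.2367]
orientation: [2.372, -2.059, -0.0]
wrist_force: [-0.9, -0.5, -3.0]
width: 0.0127
```

Run:
```python
from h import *
x,y=b2w(.014,0.001); go(x,y,.165,8); s=st()[0]; print(s["width"],s["wrist_force"],s["time_s"])
cv2.imwrite("pics/w11.png",camera("wrist"))
```

```text
yaw_y now -171.93 tilt [-0.001 -0.    -1.   ] pos [ 0.4788 -0.0029  0.2367]
tool-axis shares before turn [-0.02  0.11  2.87]
world dyaw -0.07 -> turn shares 0.02 ; shares after turn [-0.02  0.11  2.87]
0.012683327533213913 [-0.89009602 -0.45817391 -3.03769134] 16.9
```

View pics/w11.png

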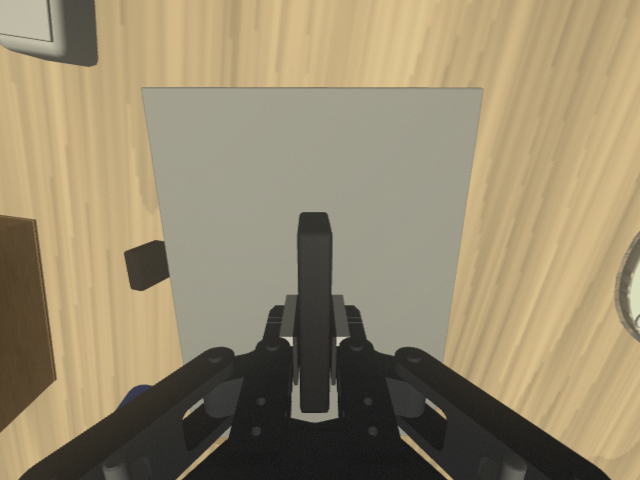

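Request:
move_arm(motion="0.1 0 0.11 0.5 0; 0.1 0 0 0.8 0; 0.1 0 0 0.8 0; 0.1 0 0 0.6 0; 0.1 0 0 0.3 0; 0.1 0 0 0.1 0; 0.1 0 0 0 0", squeeze=25)

```text
time_s: 17.53
eef_pos: [0.4762, -0.0039, 0.1595]
orientation: [2.37, -2.061, 0.0]
wrist_force: [0.9, -1.0, -3.5]
width: 0.0131
```

Run:
```python
from h import *
x,y=b2w(.014,0.001); go(x,y,.153,8); s=st()[0]; print(s["width"],s["wrist_force"],s["time_s"])
cv2.imwrite("pics/w12.png",camera("wrist")); im=camera("scene");cv2.imwrite("pics/s12.png",cv2.resize(im[150:330,170:380],None,fx=3.5,fy=3.5,interpolation=cv2.INTER_CUBIC))
```

```text
yaw_y now -172.02 tilt [-0.    -0.001 -1.   ] pos [ 0.4762 -0.0039  0.1595]
tool-axis shares before turn [-0.04  0.01  0.26]
world dyaw 0.02 -> turn shares -0.01 ; shares after turn [-0.04  0.01  0.26]
0.013113029334609276 [ 0.88689891 -0.95668184 -3.48375922] 17.5333
```

View pics/w12.png

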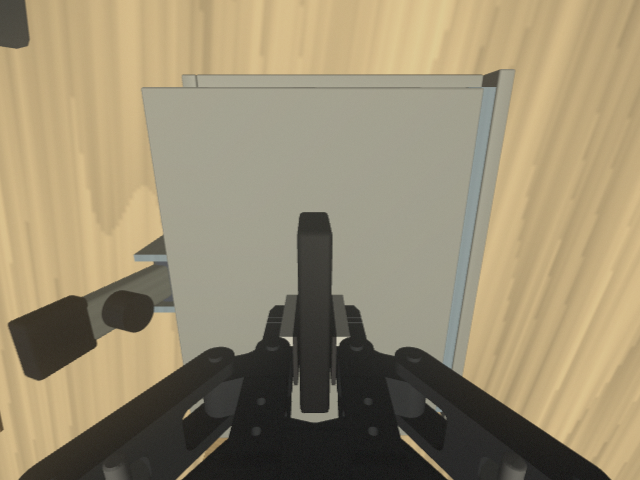

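View pics/s12.png

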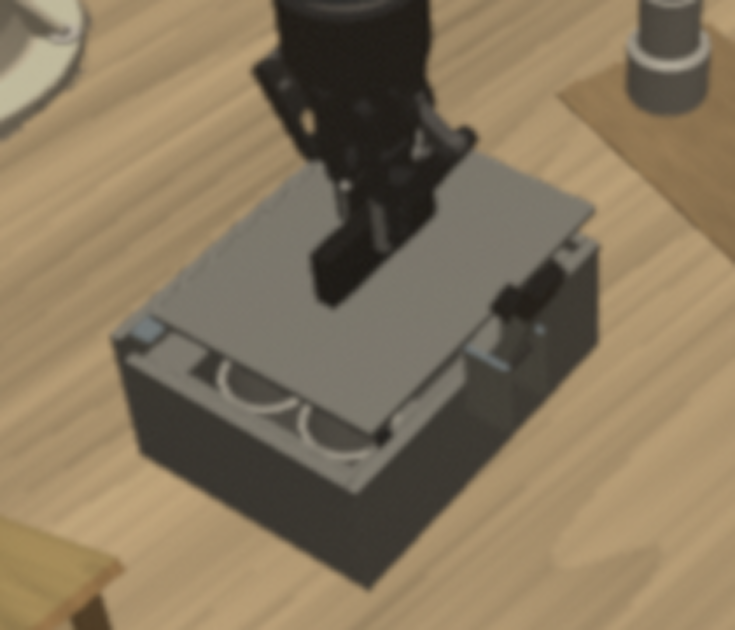

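Run:
```python
from h import *
cw=calibration("wrist")
for p in [(-.085,-.111,.102),(-.063,-.103,.101),(-.077,-.103,.101),(-.061,-.1,.123),(.085,-.111,.086),(.089,-.1,.123),(.077,-.103,.086)]:
    print(p,proj(cw,[[*b2w(*p[:2]),p[2]]]).round(1))
import cv2
a=cv2.imread("pics/w12.png"); cv2.imwrite("pics/w12z.png",cv2.resize(a[60:140,430:530],None,fx=6,fy=6,interpolation=cv2.INTER_CUBIC))
```

```text
(-0.085, -0.111, 0.102) [[516.6  71.1]]
(-0.063, -0.103, 0.101) [[468.7  89.1]]
(-0.077, -0.103, 0.101) [[496.5  89.1]]
(-0.061, -0.1, 0.123) [[484.9  90.5]]
(0.085, -0.111, 0.086) [[184.3  76. ]]
(0.089, -0.1, 0.123) [[147.4  90.1]]
(0.077, -0.103, 0.086) [[200.7  92.2]]
```

View pics/w12z.png

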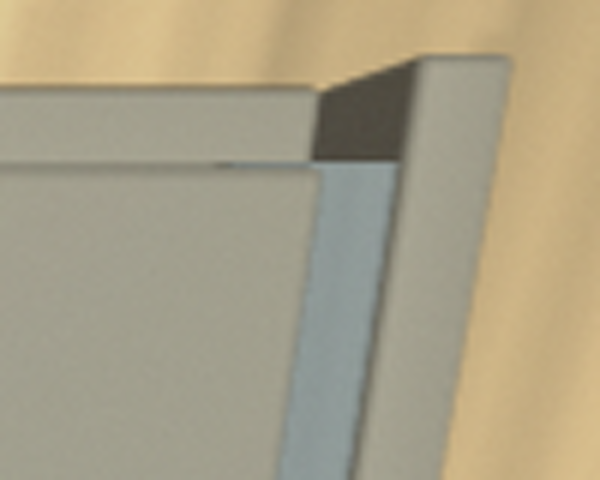

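The cover's corner at (483,88) and the lip–wall boundary at (496,87) agree with the model to about 0.5 mm.

The interface only turns about the tool's z, so I can't tilt the gripper. Instead I'll tilt the cover by pressing its far edge gently on the clamp bracket tops.

Request:
move_arm(motion="0.1 0 0 0.1 0; 0.1 0 0 0.1 0; 0.1 0 0 0.1 0; 0.1 0 0 0 0", squeeze=20)

```text
time_s: 17.97
eef_pos: [0.4763, -0.0032, 0.1519]
orientation: [-2.371, 2.06, -0.0]
wrist_force: [1.0, 0.3, -2.7]
width: 0.0132
```

Request:
move_arm(motion="0.1 0 0 0.1 0; 0.1 0 0 0 0")

```text
time_s: 18.13
eef_pos: [0.4764, -0.0034, 0.1504]
orientation: [-2.371, 2.06, -0.002]
wrist_force: [-5.9, 1.6, 6.4]
width: 0.0128
```

Request:
move_arm(motion="0.1 0 0 0.1 0; 0.1 0 0 0 0")

```text
time_s: 18.3
eef_pos: [0.4764, -0.0036, 0.1489]
orientation: [-2.372, 2.059, -0.003]
wrist_force: [-9.3, -0.0, 12.8]
width: 0.0134
```

Run:
```python
from h import *
s=st()[0]; print(s["width"],s["wrist_force"],s["torque"],s["eef_pos"])
cv2.imwrite("pics/w13.png",camera("wrist"))
```

```text
0.013427246300681844 [-9.25976202 -0.04753304 12.8066407 ] [0.33866814 2.31508296 0.08361892] [ 0.4763585  -0.00360526  0.14893832]
```

View pics/w13.png

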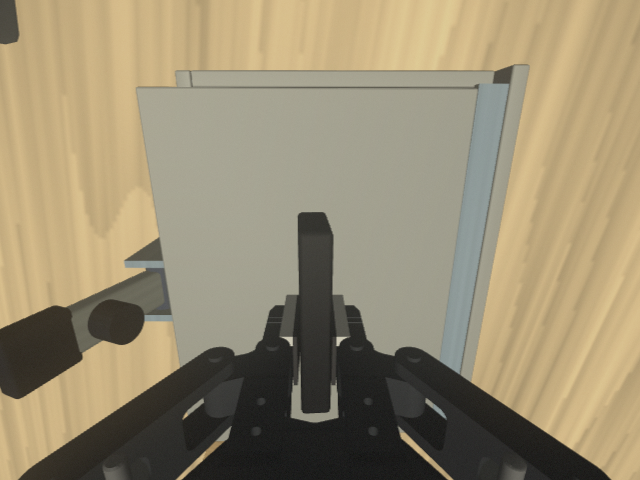

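The cover has started to tilt about the bracket at modest force. I'll keep going down and ease toward the lip so the contact doesn't drag.

Request:
move_arm(motion="0.18 0 0.05 0.1 0; 0.18 0 0.05 0.1 0; 0.18 0 0 0 0", squeeze=20)

```text
time_s: 18.6
eef_pos: [0.4749, -0.0036, 0.1428]
orientation: [-2.37, 2.059, -0.004]
wrist_force: [-0.2, 0.3, 4.4]
width: 0.0157
```

Run:
```python
from h import *
s=st()[0]; print(s["width"],s["wrist_force"],s["torque"],s["eef_pos"])
cv2.imwrite("pics/w14.png",camera("wrist"))
```

```text
0.015670862814530756 [-0.16424076  0.29688136  4.40615953] [ 0.03360955 -0.48103036 -0.0151848 ] [ 0.47489336 -0.00356703  0.14284453]
```

View pics/w14.png

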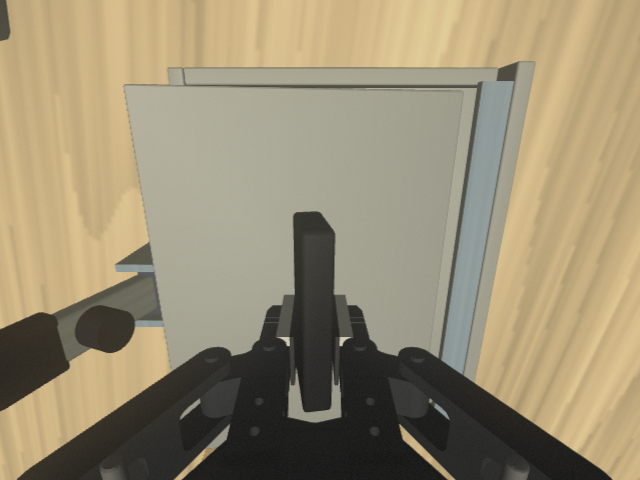

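The cover now tilts, with its far edge raised (left edge at column 125) and its near edge (column 465) clear of the lip (column 482). I'll continue.

Request:
move_arm(motion="0.2 0 0.07 0.1 0; 0.2 0 0.07 0.1 0; 0.2 0 0.07 0.1 0; 0.2 0 0 0 0", squeeze=20)

```text
time_s: 18.98
eef_pos: [0.4706, -0.004, 0.1368]
orientation: [-2.369, 2.057, -0.007]
wrist_force: [0.2, 0.9, 12.3]
width: 0.0176
```

Run:
```python
from h import *
s=st()[0]; print(s["width"],s["wrist_force"],s["torque"],s["eef_pos"])
cv2.imwrite("pics/w15.png",camera("wrist"))
im=camera("scene");cv2.imwrite("pics/s15.png",cv2.resize(im[150:330,170:380],None,fx=3.5,fy=3.5,interpolation=cv2.INTER_CUBIC))
```

```text
0.017636781483428298 [ 0.15724536  0.85849347 12.26073412] [ 0.54814796 -0.10145907  0.04238692] [ 0.47063731 -0.00396749  0.13679232]
```

View pics/w15.png

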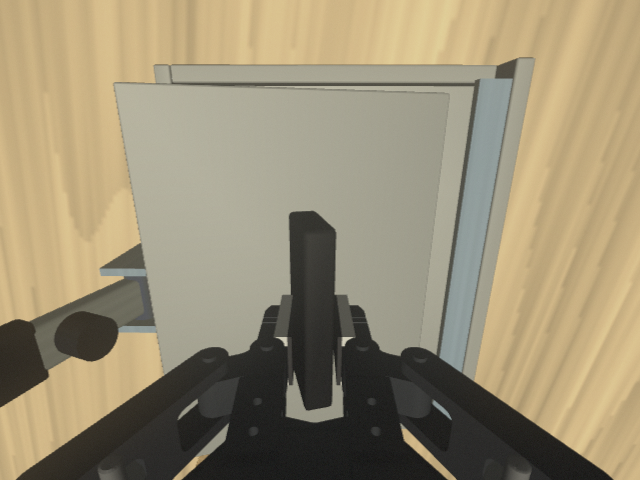

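View pics/s15.png

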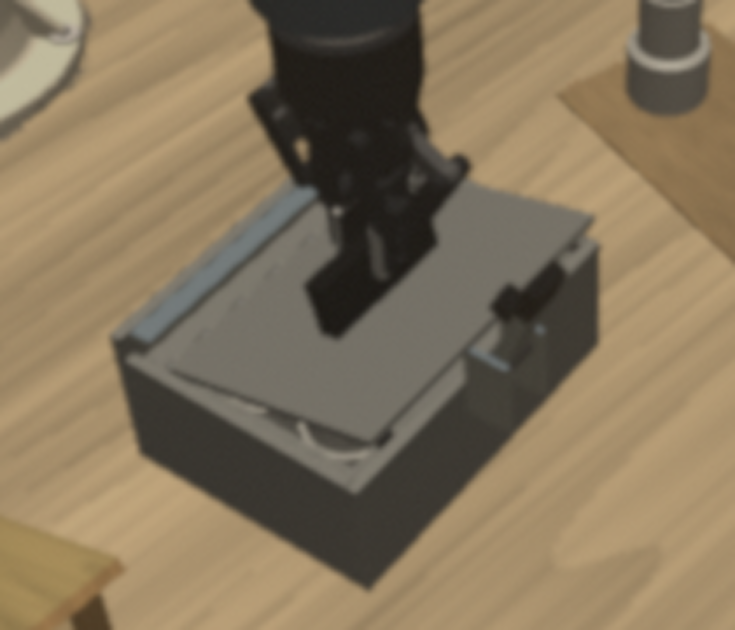

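The cover is tilted, with its near edge inside the box and about 20 px from the lip. I'll get the near-edge corner by casting its ray onto the plane of the cover's end.

```bash
cat > m5.py <<'E'
from h import *
def bf(p):
    a=np.radians(8);c,s=np.cos(a),np.sin(a);d=p[:2]-np.array([.4622,-.0059]);return np.array([c*d[0]+s*d[1],-s*d[0]+c*d[1],p[2]])
def ony(c,u,v,yb):
    o,d=ray(c,u,v); o=bf(o); a=np.radians(8); d=np.array([np.cos(a)*d[0]+np.sin(a)*d[1],-np.sin(a)*d[0]+np.cos(a)*d[1],d[2]])
    return (o+d*(yb-o[1])/d[1])*1000
if __name__=="__main__":
    import sys
    cw=calibration("wrist"); a=[float(v) for v in sys.argv[1:]]
    for u,v in zip(a[::2],a[1::2]): print((u,v),[ony(cw,u,v,y).round(1).tolist() for y in (-.0993,-.1005)])
    print("tcp box",(bf(env.sense()["eef_pos"])*1000).round(1))
E
python3 m5.py 448 94 115.5 83.5
```

```text
(448.0, 94.0) [[-54.8, -99.3, 88.1], [-59.1, -100.5, 76.1]]
(115.5, 83.5) [[84.2, -99.3, 122.2], [89.5, -100.5, 112.6]]
tcp box [  8.6   0.7 136.8]
```

Using the known 150 mm width, the tilt is about 13°. The near edge rests on the ledge at x≈-58 and the far edge on the bracket. I'll loosen the jaws a little and look, so the cover can slide under the lip on its own supports.

Request:
move_arm(motion="0.22 0 0 -0.05 0; 0.28 0 0 0 0; 0.28 0 0 0.1 0; 0.28 0 0 0.1 0; 0.28 0 0 0 0", squeeze=20)

```text
time_s: 19.5
eef_pos: [0.4688, -0.0043, 0.1303]
orientation: [-2.371, 2.061, -0.0]
wrist_force: [2.0, 0.0, 1.2]
width: 0.0241
```

Run:
```python
from h import *
s=st()[0]; print(s["width"],s["wrist_force"],s["torque"],s["eef_pos"])
cv2.imwrite("pics/w16.png",camera("wrist"))
```

```text
0.024126057903096788 [2.02099166 0.04342503 1.23485277] [ 0.11863186 -0.80655807  0.06749929] [ 0.46882792 -0.00432867  0.13027777]
```

View pics/w16.png

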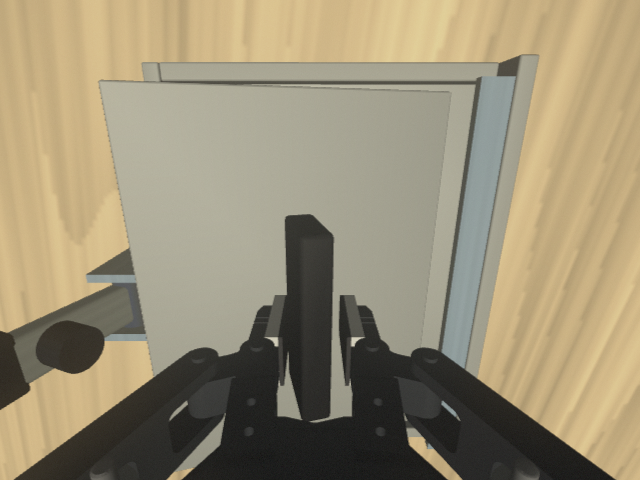

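The cover now rests by itself, tilted, with the loose jaws around the handle. I'll push it toward the lip.

Request:
move_arm(motion="0.28 0 0.08 0 0; 0.28 0 0.08 0 0; 0.28 0 0.08 0 0; 0.28 0 0.08 0 0; 0.28 0 0 0 0")

```text
time_s: 19.97
eef_pos: [0.4597, -0.0056, 0.1305]
orientation: [2.371, -2.06, -0.001]
wrist_force: [0.6, -0.2, 0.5]
width: 0.0237
```

Run:
```python
from h import *
s=st()[0]; print(s["width"],s["wrist_force"],s["torque"],s["eef_pos"])
cv2.imwrite("pics/w17.png",camera("wrist"))
```

```text
0.02365539049741999 [ 0.57023453 -0.16619364  0.51988122] [0.01047889 0.02200925 0.00496649] [ 0.45973835 -0.00557743  0.13054009]
```

View pics/w17.png

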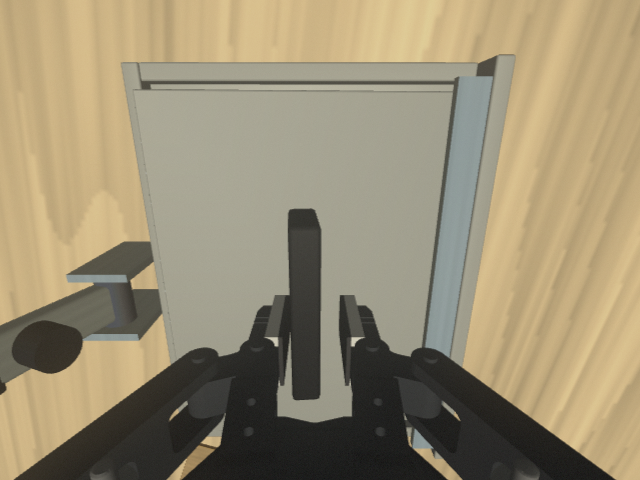

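The far edge has dropped off the bracket and the near edge (column 455) meets the lip. I'll push on toward the near wall.

Request:
move_arm(motion="0.28 0 0.06 0 0; 0.28 0 0.06 0 0; 0.28 0 0.06 0 0; 0.28 0 0 0 0")

```text
time_s: 20.35
eef_pos: [0.4562, -0.0061, 0.131]
orientation: [-2.371, 2.06, -0.001]
wrist_force: [1.3, -0.1, 0.5]
width: 0.0242
```

Run:
```python
from h import *
s=st()[0]; print(s["width"],s["wrist_force"],s["torque"],s["eef_pos"])
cv2.imwrite("pics/w18.png",camera("wrist"))
im=camera("scene");cv2.imwrite("pics/s18.png",cv2.resize(im[150:330,170:380],None,fx=3.5,fy=3.5,interpolation=cv2.INTER_CUBIC))
```

```text
0.024201707014440188 [ 1.28471536 -0.08134962  0.45213518] [ 0.11577548 -0.46847877  0.03608769] [ 0.45622883 -0.00605946  0.13103377]
```

View pics/w18.png

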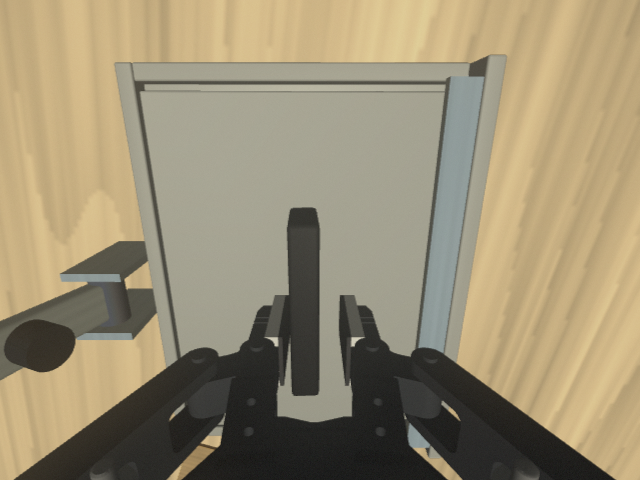

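View pics/s18.png

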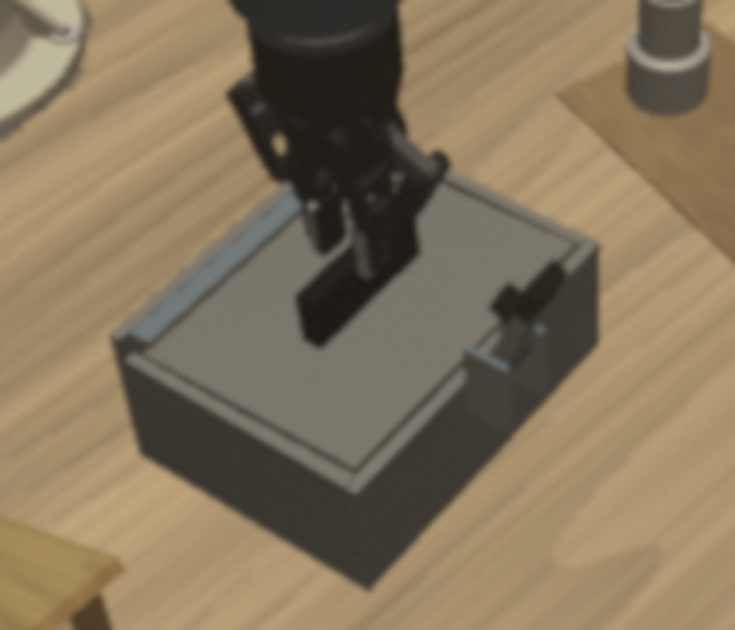

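The cover lies in its recess with a gap visible along the far wall, and its near edge is under the lip. I'll lift off and go round behind the clamp with the fingers shut.

Request:
move_arm(motion="0.3 0 0 -0.3 0; 0.3 0 0 -0.8 0; 0.3 0 0 -1 0; 0.3 0 0 -1 0; 0.3 0 0 -1 0; 0 0 0 -0.3 0; 0 0 -0.6 0 0; 0 0 -1 0 0; 0 0 -1 0 0; 0 0 -1 0 0; 0 0 -1 0 0; 0 0 -1 0 0", squeeze=40)

```text
time_s: 21.45
eef_pos: [0.5954, 0.0134, 0.2406]
orientation: [2.37, -2.06, -0.001]
wrist_force: [-0.8, 0.0, 0.5]
width: 0.0005
```

Request:
move_arm(motion="0 0 -0.8 0 0; 0 0 -0.44 0 0; 0 0 0 0 0; 0 0 0 0 0")

```text
time_s: 21.78
eef_pos: [0.6252, 0.0177, 0.2399]
orientation: [2.37, -2.06, -0.002]
wrist_force: [0.4, -0.2, 0.6]
width: 0.0001
```

Run:
```python
from h import *
from m5 import bf
s=st()[0]; print(s["width"],s["wrist_force"],s["eef_pos"],bf(s["eef_pos"]).round(4),s["time_s"],s["qpos"].round(2))
x,y=b2w(.168,0);go(x,y,.172,8)
cv2.imwrite("pics/w19.png",camera("wrist"))
im=camera("scene");cv2.imwrite("pics/s19.png",cv2.resize(im[130:330,170:400],None,fx=3.3,fy=3,interpolation=cv2.INTER_CUBIC))
cv2.imwrite("pics/t19.png",cv2.resize(camera("top")[195:365,235:405],None,fx=3.5,fy=3.5,interpolation=cv2.INTER_CUBIC))
```

```text
5.328648531444117e-05 [ 0.35942559 -0.18524896  0.56898891] [0.62522704 0.01768796 0.2399384 ] [0.1647 0.0007 0.2399] 21.7833 [ 0.28  0.41  0.31 -0.   -1.47 -0.14]
yaw_y now -172.00 tilt [-0.002 -0.    -1.   ] pos [0.6252 0.0177 0.2399]
tool-axis shares before turn [ 0.03 -0.14  2.72]
world dyaw -0.00 -> turn shares 0.00 ; shares after turn [ 0.03 -0.14  2.72]
```

View pics/w19.png

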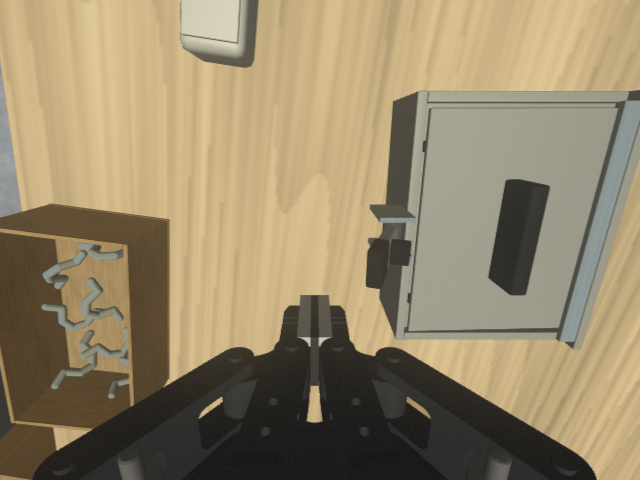

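View pics/s19.png

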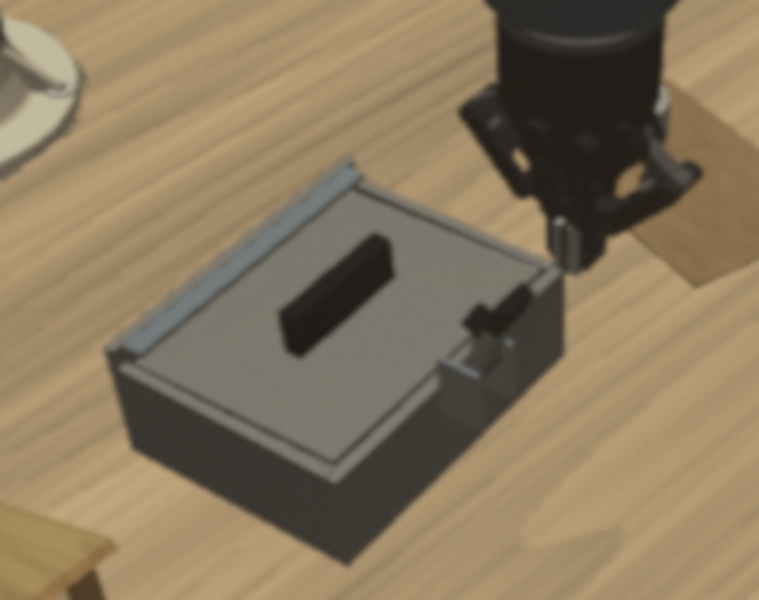

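The cover sits in its recess between the walls, with the handle at (520,237) in the wrist view. The clamp grip at (385,255) leans outward on the near side of the fingers. I'll lower behind it and push it over.

Request:
move_arm(motion="0 0 0 0.6 0; 0 0 0 0.9 0; 0 0 0 0.7 0; 0 0 0 0.36 0; 0 0 0.4 0 0; 0 0 0.4 0 0; 0 0 0.3 0 0; 0 0 0.2 0 0; 0 0 0 0 0")

```text
time_s: 22.68
eef_pos: [0.595, 0.0134, 0.18]
orientation: [-2.367, 2.056, -0.009]
wrist_force: [4.4, 0.6, 4.1]
width: -0.0
```

Run:
```python
from h import *
from m5 import bf
s=st()[0]; print(s["width"],s["wrist_force"],bf(s["eef_pos"]).round(4),s["time_s"])
cv2.imwrite("pics/w20.png",camera("wrist"))
```

```text
-2.696450675220821e-05 [4.38435901 0.64972825 4.07454649] [0.1342 0.0006 0.18  ] 22.6833
```

View pics/w20.png

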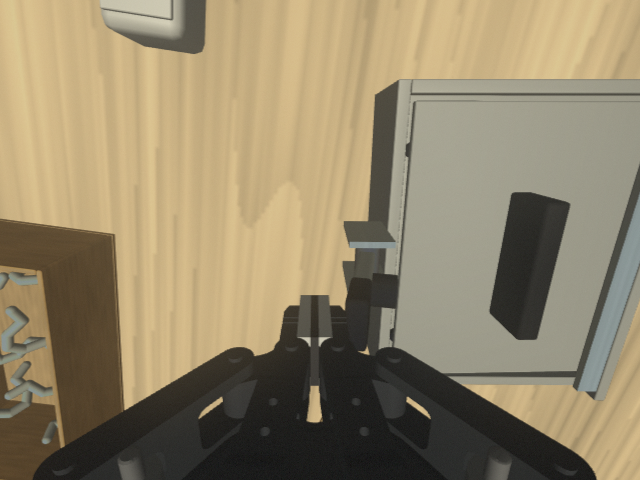

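Contact made: 4 N, with the fingers against the clamp grip. I'll push it over.

Request:
move_arm(motion="0 0 0.3 0 0; 0 0 0.3 0 0; 0 0 0.3 0 0; 0 0 0.3 0 0; 0 0 0.3 0 0; 0 0 0 0 0")

```text
time_s: 23.23
eef_pos: [0.5559, 0.008, 0.1774]
orientation: [-2.37, 2.06, -0.001]
wrist_force: [2.1, -0.1, 1.4]
width: -0.0004
```

Run:
```python
from h import *
from m5 import bf
s=st()[0]; print(s["width"],s["wrist_force"],bf(s["eef_pos"]).round(4),s["time_s"])
im=camera("scene");cv2.imwrite("pics/s21.png",cv2.resize(im[130:330,170:400],None,fx=3.3,fy=3,interpolation=cv2.INTER_CUBIC))
cv2.imwrite("pics/w21.png",camera("wrist"))
```

```text
-0.0003730748982710724 [ 2.11057492 -0.11601187  1.41698505] [0.0947 0.0007 0.1774] 23.2333
```

View pics/s21.png

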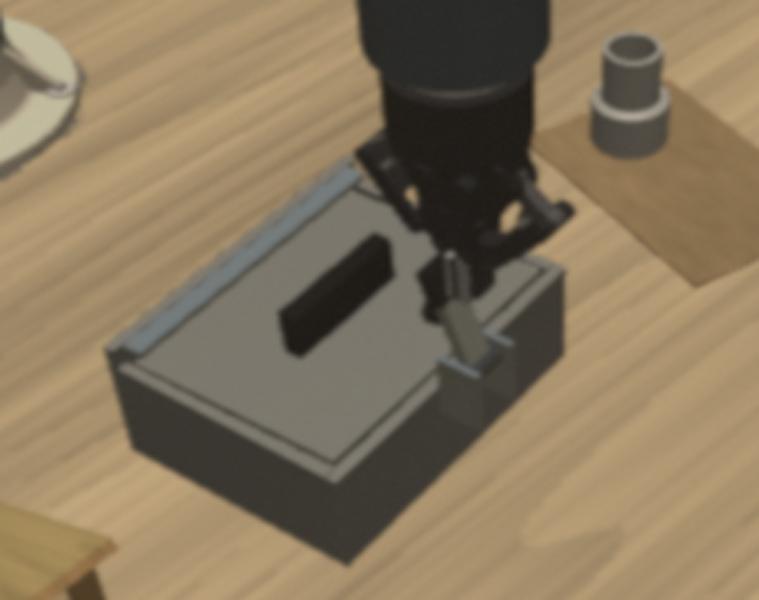

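View pics/w21.png

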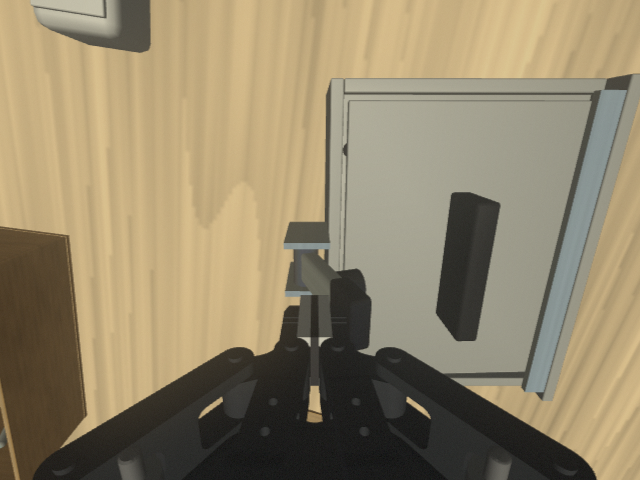

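The clamp has passed upright and leans over the cover. I'll push on, then press from above.

Request:
move_arm(motion="0 0 0.3 0 0; 0 0 0.3 0 0; 0 0 0.3 0 0; 0 0 0.3 0 0; 0 0 0.3 0 0; 0 0 0.2 0 0; 0 0 0 0 0")

```text
time_s: 23.92
eef_pos: [0.514, 0.002, 0.1774]
orientation: [-2.371, 2.06, -0.001]
wrist_force: [0.2, 0.8, 3.4]
width: -0.0003
```

Run:
```python
from h import *
from m5 import bf
s=st()[0]; print(s["width"],s["wrist_force"],bf(s["eef_pos"]).round(4),s["time_s"])
im=camera("scene");cv2.imwrite("pics/s22.png",cv2.resize(im[130:330,170:400],None,fx=3.3,fy=3,interpolation=cv2.INTER_CUBIC))
```

```text
-0.00030269024403734994 [0.15211589 0.76169178 3.40475519] [0.0524 0.0006 0.1774] 23.9167
```

View pics/s22.png

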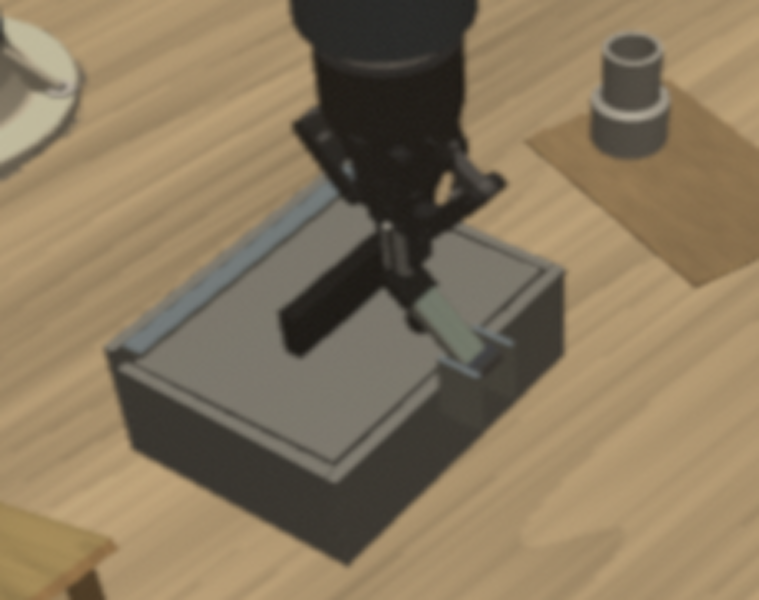

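Request:
move_arm(motion="0 0 0.08 0.2 0; 0 0 0.08 0.2 0; 0 0 0.06 0.2 0; 0 0 0.06 0.2 0; 0 0 0.05 0.2 0; 0 0 0.05 0.2 0; 0 0 0 0 0")

```text
time_s: 24.55
eef_pos: [0.5038, 0.0002, 0.146]
orientation: [2.369, -2.059, -0.002]
wrist_force: [-1.2, -1.3, 1.9]
width: -0.0002
```

Run:
```python
from h import *
from m5 import bf
s=st()[0]; print(s["width"],s["wrist_force"],bf(s["eef_pos"]).round(4),s["time_s"])
im=camera("scene");cv2.imwrite("pics/s23.png",cv2.resize(im[130:330,170:400],None,fx=3.3,fy=3,interpolation=cv2.INTER_CUBIC))
cv2.imwrite("pics/w23.png",camera("wrist"))
```

```text
-0.00017268991120819374 [-1.18795905 -1.31984643  1.86795991] [0.0421 0.0003 0.146 ] 24.55
```

View pics/s23.png

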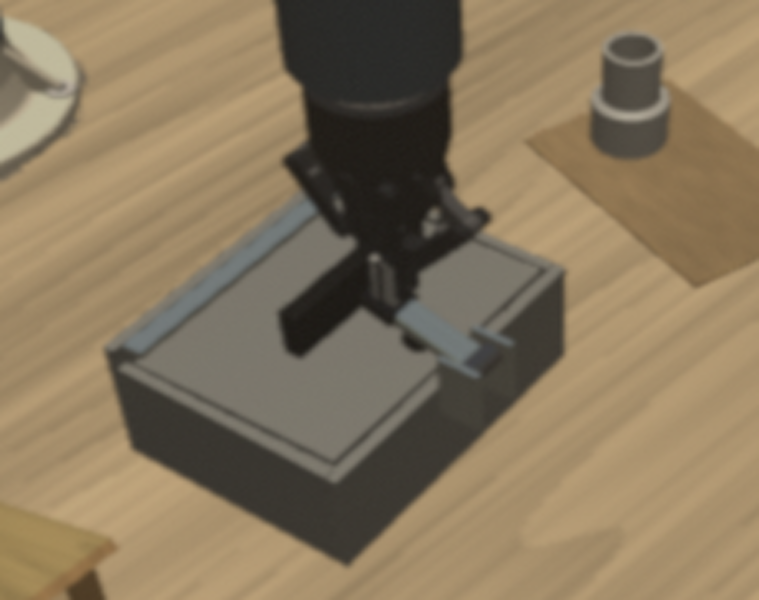

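View pics/w23.png

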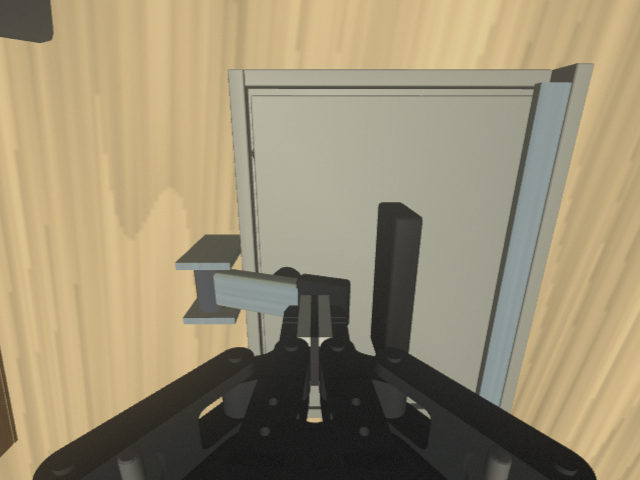

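The clamp arm is near level, with the fingertips on its grip at (320,300). I'll press down in small steps.

Request:
move_arm(motion="0 0 0.04 0.15 0; 0 0 0.04 0.15 0; 0 0 0.02 0.1 0; 0 0 0 0 0")

```text
time_s: 24.98
eef_pos: [0.5016, 0.0002, 0.1365]
orientation: [2.37, -2.06, -0.001]
wrist_force: [-1.1, -0.9, 3.2]
width: 0.0002
```

Request:
move_arm(motion="0 0 0.02 0.1 0; 0 0 0 0.08 0; 0 0 0 0 0")

```text
time_s: 25.23
eef_pos: [0.501, 0.0001, 0.1321]
orientation: [2.37, -2.06, -0.002]
wrist_force: [-1.9, -0.5, 4.9]
width: -0.0001
```

Request:
move_arm(motion="0 0 0 0.08 0; 0 0 0 0.08 0; 0 0 0 0 0")

```text
time_s: 25.48
eef_pos: [0.5007, 0.0, 0.1281]
orientation: [2.37, -2.059, -0.002]
wrist_force: [-1.3, -0.2, 4.4]
width: -0.0
```

Run:
```python
from h import *
from m5 import bf
s=st()[0]; print(s["width"],s["wrist_force"],bf(s["eef_pos"]).round(4),s["time_s"])
cv2.imwrite("pics/w24.png",camera("wrist"))
```

```text
-8.426224547620292e-06 [-1.25485291 -0.2314003   4.36184639] [0.039  0.0005 0.1281] 25.4833
```

View pics/w24.png

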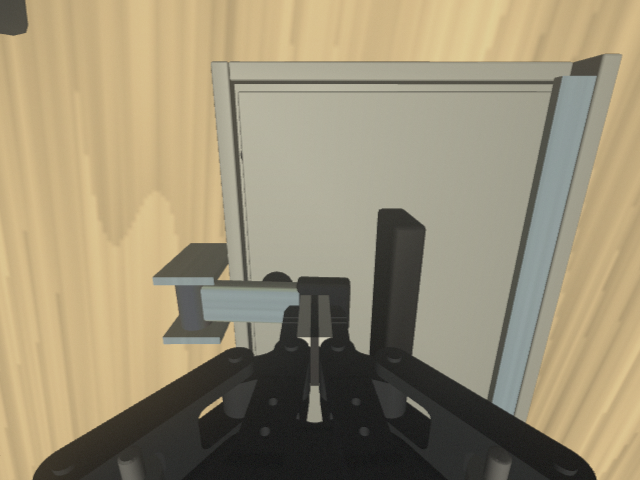

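Request:
move_arm(motion="0 0 0 0.08 0; 0 0 0 0 0")

```text
time_s: 25.7
eef_pos: [0.501, 0.0001, 0.1262]
orientation: [2.37, -2.06, -0.002]
wrist_force: [-4.0, -0.4, 5.4]
width: -0.0003
```

Request:
move_arm(motion="0 0 0 0.08 0; 0 0 0 0 0")

```text
time_s: 25.87
eef_pos: [0.5008, 0.0, 0.1243]
orientation: [2.37, -2.06, -0.002]
wrist_force: [-4.3, -0.6, 6.8]
width: -0.0002
```

Request:
move_arm(motion="0 0 0 0.08 0; 0 0 0 0 0")

```text
time_s: 26.03
eef_pos: [0.5009, 0.0, 0.1239]
orientation: [2.371, -2.059, -0.0]
wrist_force: [-9.8, 0.4, 19.0]
width: -0.0
```

Request:
move_arm(motion="0 0 0 0.06 0; 0 0 0 0 0")

```text
time_s: 26.2
eef_pos: [0.5009, -0.0, 0.1238]
orientation: [2.371, -2.059, 0.001]
wrist_force: [-13.8, 1.6, 28.1]
width: 0.0003
```

Run:
```python
from h import *
from m5 import bf
s=st()[0]; print(s["width"],s["wrist_force"],bf(s["eef_pos"]).round(4),s["time_s"])
cv2.imwrite("pics/w25.png",camera("wrist"))
im=camera("scene");cv2.imwrite("pics/s25.png",cv2.resize(im[130:330,170:400],None,fx=3.3,fy=3,interpolation=cv2.INTER_CUBIC))
```

```text
0.0002692138304077283 [-13.81179222   1.62692273  28.13106207] [0.0392 0.0004 0.1238] 26.2
```

View pics/w25.png

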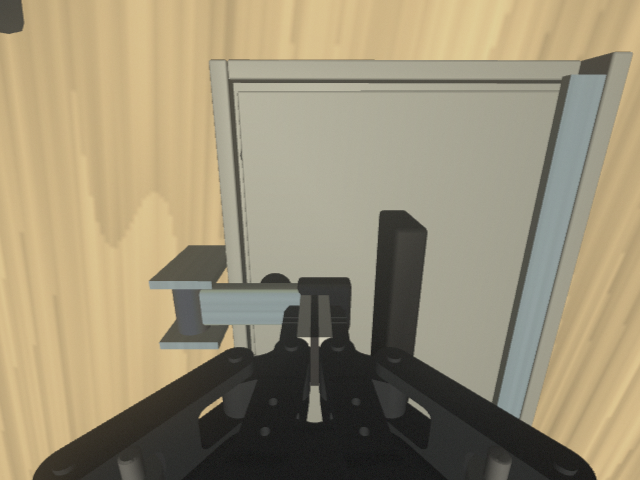

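View pics/s25.png

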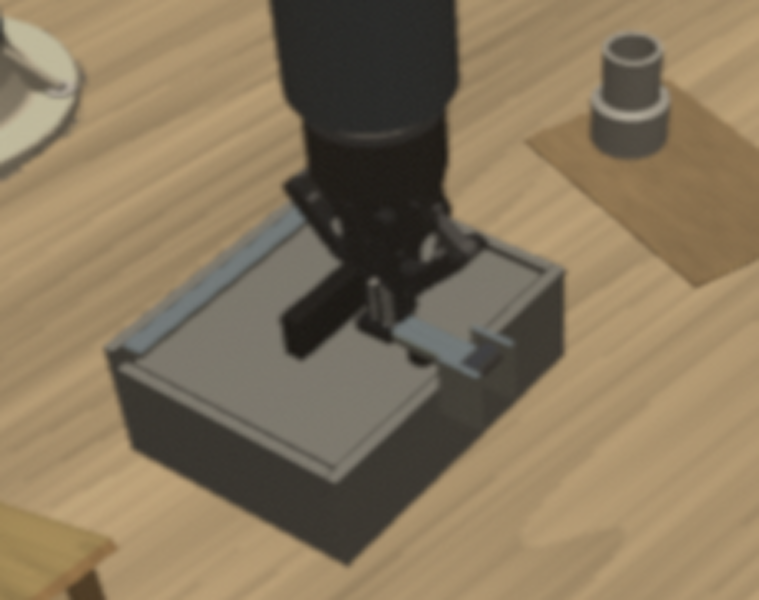

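The press met a firm stop (28 N at TCP height 0.124). I'll back off and check that the clamp stays and the cover is flush.

Request:
move_arm(motion="0 0 0 -0.15 0; 0 0 0 -0.4 0; 0 0 0 -1 0; 0 0 0 -1 0; 0 0 0 -1 0; 0 0 0 -1 0; 0 0 0 0 0; 0 0 0 0 0")

```text
time_s: 26.97
eef_pos: [0.5026, 0.0007, 0.2359]
orientation: [-2.369, 2.059, -0.002]
wrist_force: [-0.3, 0.6, -1.5]
width: 0.0001
```

Run:
```python
from h import *
from m5 import bf
s=st()[0]; print(s["width"],s["wrist_force"],bf(s["eef_pos"]).round(4),s["time_s"])
cv2.imwrite("pics/w26.png",camera("wrist"))
im=camera("scene");cv2.imwrite("pics/s26.png",cv2.resize(im[170:330,190:370],None,fx=4,fy=3.7,interpolation=cv2.INTER_CUBIC))
```

```text
9.071316843111167e-05 [-0.26290788  0.61249959 -1.46214655] [0.0409 0.0009 0.2359] 26.9667
```

View pics/w26.png

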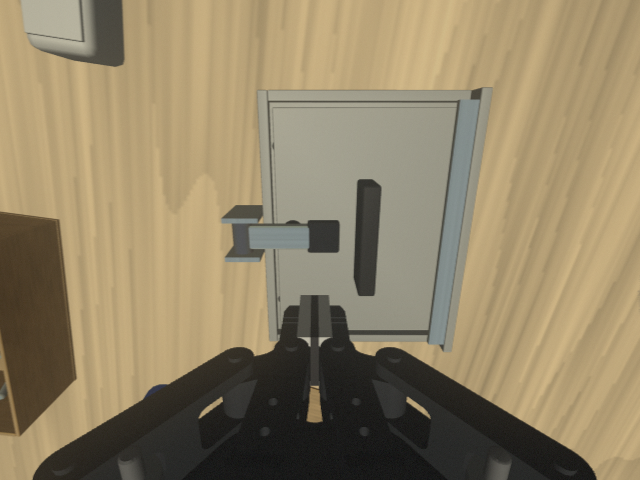

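View pics/s26.png

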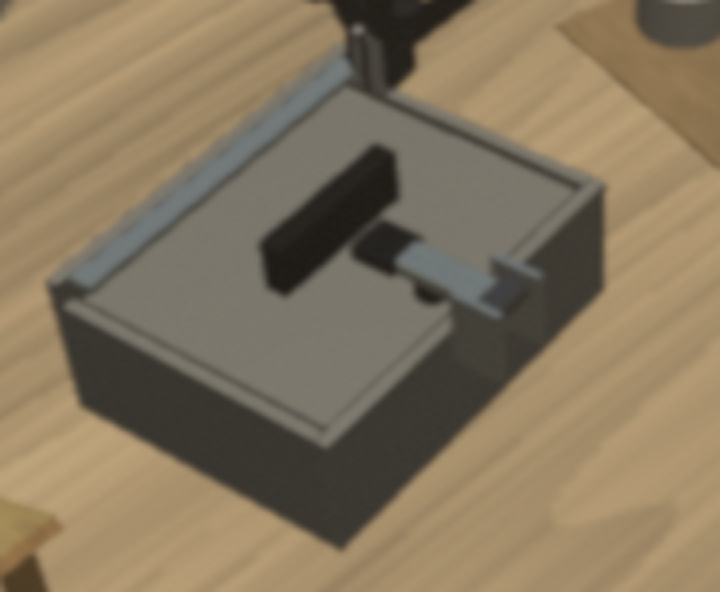

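The clamp stays down with its grip at (323,236), over the cover. I'll take a closer, lower look along the far edge to verify it's flush.

```bash
python3 - <<'E'
from h import *
x,y=b2w(.075,.06); go(x,y,.16,8)
E
python3 m4.py | grep "cam in"
```

```text
yaw_y now -171.99 tilt [-0.002  0.    -1.   ] pos [5.014e-01 4.000e-04 2.337e-01]
tool-axis shares before turn [-2.37 -1.42  2.95]
world dyaw -0.01 -> turn shares 0.00 ; shares after turn [-2.37 -1.42  2.95]
cam in tool [ 0.0828  0.0002 -0.1241]
```

Request:
move_arm(motion="0 0 0.6 0.5 0; 0 0 0.8 0.8 0; 0 0 0.6 0.8 0; 0 0 0 0.5 0; 0 0 0 0.3 0; 0 0 0 0 0; 0 0 0 0 0; 0 0 0 0 0")

```text
time_s: 27.73
eef_pos: [0.4531, -0.0066, 0.1626]
orientation: [-2.371, 2.06, -0.001]
wrist_force: [-0.2, 0.4, 0.1]
width: -0.0002
```

Run:
```python
from h import *
import json
c=calibration("wrist"); im=camera("wrist"); cv2.imwrite("pics/wA.png",im)
json.dump({k:np.array(v).tolist() for k,v in c.items()},open("cA.json","w")); print(st()[0]["eef_pos"])
cv2.imwrite("pics/wAz.png",cv2.resize(im[60:360,60:330],None,fx=2.2,fy=2,interpolation=cv2.INTER_CUBIC))
```

```text
[ 0.45306396 -0.0065095   0.16268888]
```

Request:
move_arm(motion="0 0 -0.4 0 0; 0 0 -0.8 0 0; 0 0 -1 0 0; 0 0 -1 0 0; 0 0 -1 0 0; 0 0 -1 0 0; 0 0 -0.6 0 0; 0 0 -0.2 0 0; 0 0 0 0 0; 0 0 0 0 0; 0 0 0 0 0")

```text
time_s: 28.7
eef_pos: [0.6003, 0.0142, 0.1623]
orientation: [-2.371, 2.061, -0.0]
wrist_force: [-0.1, -0.3, 0.4]
width: 0.0001
```

Run:
```python
from h import *
import json
c=calibration("wrist"); im=camera("wrist"); cv2.imwrite("pics/wB.png",im)
json.dump({k:np.array(v).tolist() for k,v in c.items()},open("cB.json","w")); print(st()[0]["eef_pos"])
```

```text
[0.60018222 0.01415398 0.16247731]
```

View pics/wA.png

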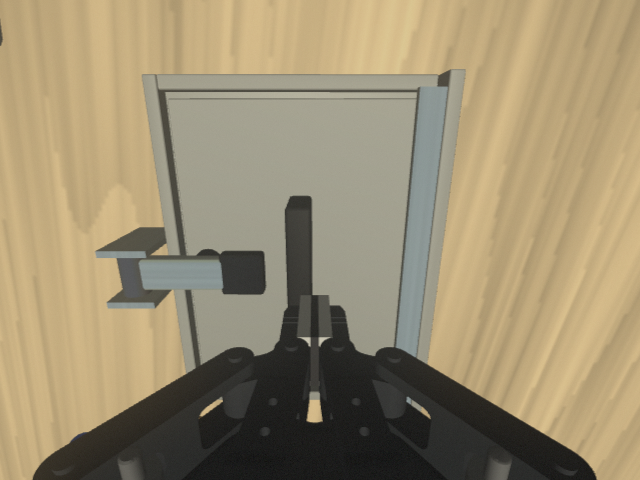

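View pics/wB.png

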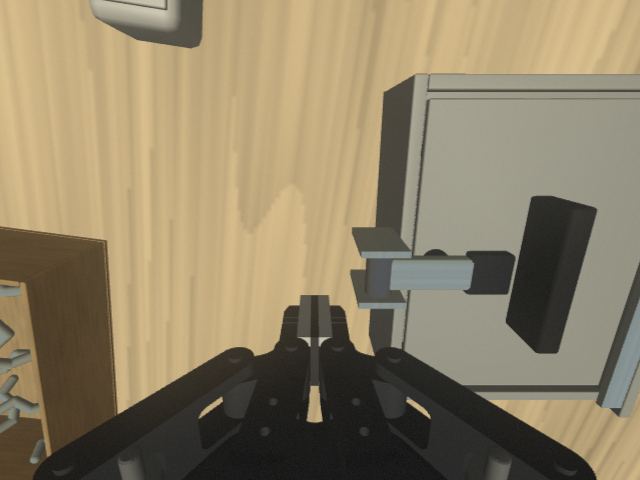

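Run:
```python
import cv2,numpy as np
a=cv2.imread("pics/wA.png")[65:125,135:205];b=cv2.imread("pics/wB.png")[65:125,395:465]
f=lambda i:cv2.resize(i,None,fx=5.5,fy=5.5,interpolation=cv2.INTER_CUBIC)
cv2.imwrite("pics/cAB.png",np.hstack([f(a),np.zeros((330,20,3),np.uint8),f(b)]))
a=cv2.imread("pics/wA.png")[225:315,130:275];b=cv2.imread("pics/wB.png")[225:315,380:525]
f=lambda i:cv2.resize(i,None,fx=2.7,fy=4,interpolation=cv2.INTER_CUBIC)
cv2.imwrite("pics/gAB.png",np.hstack([f(a),np.zeros((360,15,3),np.uint8),f(b)]))
```

```text
(no output)
```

View pics/cAB.png

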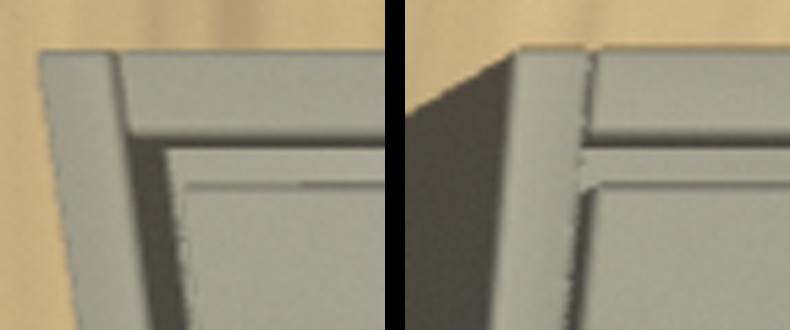

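View pics/gAB.png

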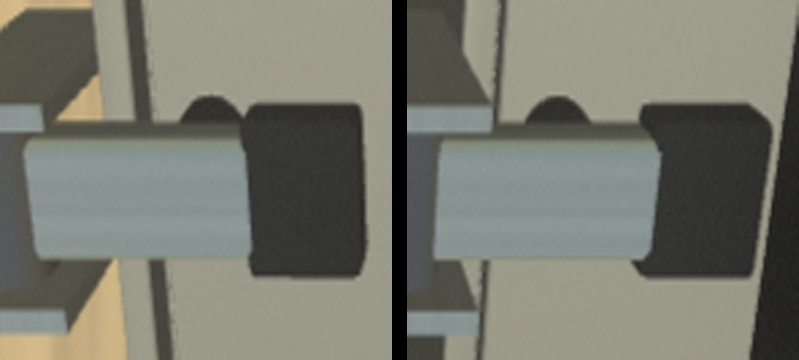

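Run:
```python
from h import *
from m5 import bf
import json
A=json.load(open("cA.json"));B=json.load(open("cB.json"))
fa=lambda U,V:(135+(U+.5)/5.5-.5,65+(V+.5)/5.5-.5); fb=lambda U,V:(395+(U-405+.5)/5.5-.5,65+(V+.5)/5.5-.5)
ga=lambda U,V:(130+(U+.5)/2.7-.5,225+(V+.5)/4-.5); gb=lambda U,V:(380+(U-407+.5)/2.7-.5,225+(V+.5)/4-.5)
for n,a,b in [("wall outer z86",(38,52),(517,47)),("wall inner z86",(130,135),(585,137)),("cover corner",(183,187),(598,187))]:
    p,e=tri(A,fa(*a),B,fb(*b)); print(n,(bf(p)*1e3).round(1),round(e*1e3,1))
for n,a,b in [("arm hinge -y",(25,140),(441,140)),("arm hinge +y",(37,258),(433,258)),("arm grip -y",(243,140),(660,145)),("arm grip +y",(250,258),(652,258)),("grip end",(362,107),(748,107)),("bracket top corner",(42,105),(490,106))]:
    p,e=tri(A,ga(*a),B,gb(*b)); print(n,(bf(p)*1e3).round(1),round(e*1e3,1))
```

```text
wall outer z86 [  84.7 -112.1   86. ] 0.5
wall inner z86 [  76.9 -104.4   85.5] 0.1
cover corner [  73.9 -100.    81.6] 0.1
arm hinge -y [ 93.5 -11.2 105.1] 0.3
arm hinge +y [ 93.8   7.8 105.3] 0.3
arm grip -y [ 46.  -11.  105.4] 0.5
arm grip +y [ 45.7   7.  106.9] 0.3
grip end [ 21.6 -12.8  95. ] 0.2
bracket top corner [ 85.3 -18.9 111.6] 0.1
```

The corner of the cover triangulates to z=81.6 mm, where flush is 82, and the wall reference reads 86.0. The clamp arm's top is level at about 105 mm. I'll move clear for a final overall look.

Request:
move_arm(motion="0 0 0 -0.5 0; 0 0 0 -1 0; 0 0 0 -1 0; 0 0 0 -1 0; 0 0.6 0.3 0 0; 0 1 0.5 0 0; 0 1 0.5 0 0; 0 1 0.5 0 0; 0 1 0.5 0 0; 0 1 0.5 0 0; 0 1 0.5 0 0; 0 1 0.5 0 0")

```text
time_s: 29.75
eef_pos: [0.5318, -0.1883, 0.2501]
orientation: [-2.371, 2.06, -0.001]
wrist_force: [0.2, 0.8, -0.3]
width: -0.0003
```

Request:
move_arm(motion="0 1 0.5 0 0; 0 1 0.5 0 0; 0 1 0.5 0 0; 0 1 0.5 0 0; 0 1 0.5 0 0; 0 0.5 0.2 0 0; 0 0 0 0 0; 0 0 0 0 0; 0 0 0 0 0")

```text
time_s: 30.5
eef_pos: [0.4856, -0.3319, 0.2497]
orientation: [-2.371, 2.06, -0.0]
wrist_force: [-0.7, 0.2, -0.3]
width: -0.0001
```

Run:
```python
from h import *
s=st()[0]; print(s["eef_pos"],s["wrist_force"],s["joint_velocities"].round(3),s["time_s"])
t=camera("top");cv2.imwrite("pics/t30.png",t)
im=camera("scene");cv2.imwrite("pics/s30.png",im)
```

```text
[ 0.48558692 -0.33191796  0.24967322] [-0.70969432  0.22091935 -0.29218361] [0.014 0.    0.002 0.003 0.001 0.004] 30.5
```

View pics/t30.png

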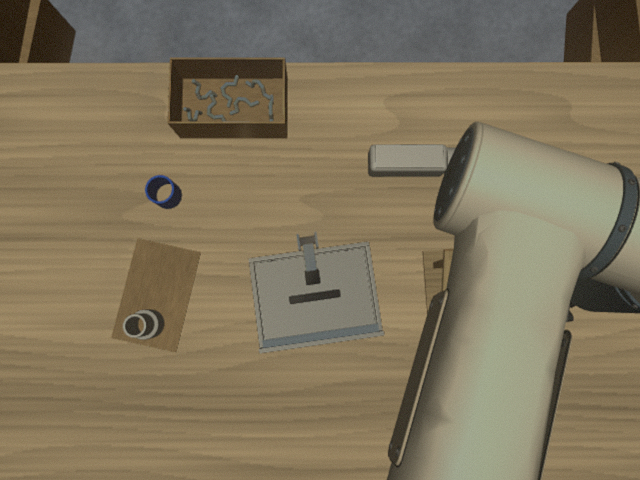

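View pics/s30.png

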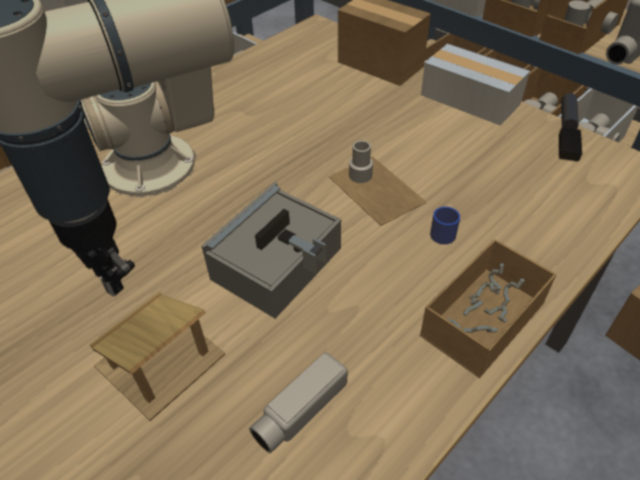

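The top view shows the cover in the box with its handle at (315,296) and the clamp level at (311,262). The adapter at (140,325), elbow, blue coupling and parts crate haven't moved. The robot is clear of everything, so I'll hand in.

```bash
python3 -c "
from bench import env
print(env.job_done())"
```

```text
the job is handed in; nothing more can be done
None
```

The job is done and handed in at about 30.6 s of the 72 s allowed, with the robot clear of everything; the hand-in gives no verdict.

**What I did**
- **Coupling:** I stood the plain coupling upright in the empty half of the box.
- **Cover:** The tool can't tilt, and the lip and clamp bracket leave about 2 mm too little room for the level cover. I pressed its far edge on the bracket tops to tip it about 13°. Then I slid the near edge under the lip, and the far edge dropped inside the far wall.
- **Clamp:** I swung it over with shut fingers and pressed it to its firm stop.

**Last checks**
- **Cover flush:** The one cover corner I measured, the far one on the −y side, is at 81.6 mm (flush is 82). I did not measure the +y corner.
- **Clamp down:** The arm reads level, with its top at about 105 mm. One corner point read 107 mm, within measuring scatter. It stayed down after I let go.
- **Other fittings:** The adapter, elbow and blue coupling looked unmoved in the last pictures. The arm hid one end of the elbow in the top view, but the scene view showed it whole.
- **Not re-checked:** The coupling was upright when I last saw it, but the cover now hides it.
- **Peak force:** The highest wrist-force reading was about 31 N, at the clamp's stop. Setting the coupling down briefly read about 25 N.

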